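# Fill the locked treat bin and hold its shutter open with the key

## Task

Tip all four sweets from the small scoop tray into the open hopper of the white bin and stand the empty tray upright on the ledge again. Then take the key from its wooden block, push it fully home into the lock on top of the bin, working it past the sticky pins, and turn it clockwise a quarter turn against its spring, so that the shutter under the hopper opens and all the sweets drop into the bin. Finish while still gripping the key and holding it turned, and leave the other things on the ledge where they are.

Things in the scene. Friction and masses are not known exactly. Their poses are not given: they have to be found in the camera images.
- bin: White plastic tilt-out treat bin, fixed, 120 mm (x) by 220 mm (y); its tilt-out front (-x face) with finger lip sticks out to x = -86 mm. Origin: centre of the underside, z up. The +y half is an open hopper 155 mm high, the -y half a closed housing 130 mm high, the lock in its flat top. A metal shutter (upper face at 72 mm) closes the hopper's bottom; below it is the bin space (floor at 6 mm).
- hopper (a point): Centre of the hopper's open mouth at rim height (155 mm above the ledge), axes as the bin's. The mouth is 110 mm (x) by 90 mm (y) inside, walls 5 mm, 83 mm deep to the closed shutter.
- lock (a point): Centre of the keyway at the lock face, 130 mm above the ledge, flush with the housing top, axes as the bin's. Unturned, the 18 by 6.6 mm keyway runs along the bin's x; 30 mm deep, its top 5 mm a sloped lead-in 4 mm wider on every side. Sprung sticky pins in its ends, about 12 and 20 mm down, catch the key: push steadily, up to about 10 N, rocking it a little if it stops.
- core (a joint): Turn of the lock's steel core, rad: 0 unturned, grows clockwise seen from above, stop at 1.6. A spring of about 0.02 Nm at rest and 0.085 Nm at a quarter turn turns it back when let go. Through a linkage it slides the shutter open by 70 mm per rad. The key has about 0.1 to 0.15 rad of play in the keyway.
- tray_mid (a point): Scoop tray, clear acrylic with white rims, loose, 130 mm long (x), 58 mm wide (y), 40 mm high, 0.14 kg; this is its centre, 22 mm above its underside; z up. Closed sides (3 mm) and back (-x); the +x end is open and pours: the 4 mm floor rises there to a lip. Grip it across the width, at the middle. Sweets roll out when the +x end is tipped down by more than some 20 degrees.
- spout (a point): Middle of the tray's pouring lip: 65 mm along the tray's +x from the centre and 14 mm above the underside, axes as the tray's.
- key_grip (a point): Grip point in the bow of the key, 56 mm above its tip; z up, x along the width of blade and bow. 45 g, 76 mm long: steel blade 16 mm (x) by 5 mm (y), 30 mm long; round collar 32 mm across, 4 mm high; grey plastic bow 34 mm (x) by 10 mm (y), 42 mm high. It starts upright in the wooden block, collar on the block's top. Fully home, the collar rests on the lock face.
- key_tip (a point): Tip of the key blade, on its axis, 56 mm below the grip point; axes as the key's. The blade is pointed over its last 8 mm and alike both ways round.
- block_top (a point): Centre of the top of the wooden key block (70 mm by 55 mm, 38 mm high, fixed to the ledge), at the mouth of its slot; x along the slot.
- sweet0_center (a point): Centre of a hard ball-shaped sweet, 24 mm in diameter, 12 g; all four start in the tray.
- sweet1_center (a point): Centre of a hard ball-shaped sweet, 24 mm in diameter, 12 g; all four start in the tray.
- sweet2_center (a point): Centre of a hard ball-shaped sweet, 24 mm in diameter, 12 g; all four start in the tray.
- sweet3_center (a point): Centre of a hard ball-shaped sweet, 24 mm in diameter, 12 g; all four start in the tray.
- fork: Stainless dessert fork lying on the ledge, 165 mm long, bystander; origin on its underside.
- saucer: Green ceramic saucer, 120 mm across, 18 mm high, bystander; origin at the centre of its underside.
- tin: Closed round metal tin, 113 mm across, 72 mm high, bystander; origin at the centre of its underside.
- acrylic_stack: Stack of clear acrylic trays, 120 by 170 mm, 90 mm high, bystander; origin at the centre of its underside.
- cookie_press: Steel cookie press standing upright, 62 mm across, 180 mm high, squeeze lever along its +x, bystander; origin at the centre of its underside.
- cup: White ceramic cup, 72 mm across, 70 mm high, bystander; origin at the centre of its underside.
There are look-alikes about, which are no part of the job. Of the things like the part that bears tray_mid, leave any that is blue or purple; of the rest the larger one is meant.

How it is judged:
By the outcome, as a careful person would: the job done as asked, in the order asked, and still so for the second after the job is handed in, while the arm keeps its last pose, push and grip.
It also fails if it takes over 72 s, if anything falls off the work surface, if the arm or the gripper's body presses on something with over 40 N, if the wrist force passes 120 N, or if a joint passes its speed limit or range.

## Robot

A 7-joint arm with a two-finger parallel gripper is mounted at the origin on the work surface. World frame = base frame: x ahead of the robot, y to its left, z up, the work surface at z = 0. Lengths are in m, angles in rad, forces in N, time in s.
With the tool pointing down it reaches from about 0.35 to 0.775 m from the base axis. Payload 3.1 kg.
Tool frame: the origin (TCP) lies between the finger pads; the fingertips stand 11 mm ahead of it and the grasp point (between the pads) lies 8 mm behind it; x points along the fingers, y is the direction in which the jaws open and shut, and the axes are right-handed (so a half turn about x gives the same grasp; the last joint's range is limited). The gripper opens to 85 mm and grips with 20 to 120 N. Pads are 22 mm wide; open, the fingers measure 114 mm over their backs; the gripper's body (76 mm by 85 mm) begins 54 mm behind the grasp point. The pads swing forward as they close: fully open they stand 13 mm farther back than shut.
Start: joints at [-1.381, 0.311, 0.014, 1.512, -0.004, 1.319, -0.027], TCP at [0.126, 0.535, 0.242] pointing down, gripper open.
Joint ranges: [-2.7, 2.7], [-0.3, 1.91], [-1.27, 1.3], [0.12, 2.57], [-1.44, 4.58], [0.2, 2.03], [-3.05, 3.05]. Speed limits (rad/s): [2.79, 2.79, 3.14, 3.14, 3.14, 3.14, 3.14].

## Interface

Orientations are given as a unit quaternion [w, x, y, z].
In Python, from cell import r gives the robot as it stands.
- The arm moves only by the tool servo_tool, never from a script. Its argument "plan" is a list of rows, each a list of 5 numbers: the shift along the tool's x, y, z in cm, then the turn about the tool's x in rad, then the opening, from 0 (shut) to 1 (fully open). In form: [[tx, ty, tz, roll, claw], ...]. A call has 1 to 10 rows; each row shifts and turns the commanded pose from where the row before left it, along the tool's axes as they then stand; what a row does not reach is not made up. A row lasts 1/8 s, in which the tool goes at most 62.5 mm and 10.7 degrees, less where a joint would pass 70% of its speed; a pose out of reach is approached as far as the arm can. A call is refused whole if a number of a shift passes 6.25 or a number of a turn 0.188, either way. A call with a gripper value outside its range is refused whole. The fingers move at their own pace and stop on an object; the grip force is fixed at half the most. Time passes only in rows, so rows that do not move let the fingers close. It gives the time, the measured TCP pose, the force and the opening at its end, in the units of the state.
- r.read_state(): the state, without advancing time (a new reading comes with each control period).
- r.capture(name): name is "side" or "top"; returns a dict with "color" (400x640x3 uint8, red, green, blue), "camera_matrix" (3x3 intrinsics, pixels), "R" (3x3) and "t" (3): a world point X has camera coordinates R X + t. Camera axes: x right, y down, z forward; pixel columns grow to the right and rows downward; lengths in m; the calibration is good to about 2 mm. A picture is of the moment at which its call begins. There is no depth.
- r.finish_job(): hands the job in, once; it reports no verdict.
The state is a dict: "clock": time; "joint_positions": joint angles; "joint_velocities": joint speeds; "tau": joint torques, N m; "tool_pos": TCP position; "tool_rot": TCP orientation; "ft_force": force on the tool from outside, world axes, zero at the start; "torque": the same for the moment, N m; "opening": finger opening in m.
Only numpy, scipy, OpenCV 4.12 (cv2) and the standard library are available. Lean on these libraries where they do the work, as an engineer would, in place of code of your own. Each camera call takes 0.05 s, during which the arm holds its last target.

## Working session

There is one attempt and no reset: what is moved stays moved. The work goes in short steps, Python scripts to look and compute and a tool call to move; the robot and the scene stay as the last step left them, time stands still between calls to the robot, and variables do not carry over. Pictures are saved under pics/ and viewed, and the job is handed in when it is done.

Besides the shell and the picture viewer there is one more tool, called after "Request:" as a command line: name --pt "numbers of a row" for each row, then --argument value for the rest. servo_tool: Moves the arm, as the interface text tells. Its arguments: {"type":"object","properties":{"plan":{"type":"array"}},"required":["plan"]}

```bash
ls; mkdir -p pics
python3 - <<'E'
from cell import r
import cv2,numpy as np
s=r.read_state()
for k,v in s.items(): print(k,v)
for n in("side","top"):
    c=r.capture(n); cv2.imwrite(f"pics/{n}0.png",c["color"][:,:,::-1]); print(n,c["camera_matrix"],c["R"],c["t"])
E
```

```text
pics
clock 0.0
joint_positions [-1.3807052   0.31170558  0.01400889  1.51306904 -0.00441032  1.31919941
 -0.02717036]
joint_velocities [ 1.39155709e-03 -9.40653221e-04 -7.71708959e-05 -1.97648947e-03
 -1.12703456e-07 -2.31853249e-04 -4.38005003e-04]
tau [ 4.89128633e-04 -3.79909980e+01  1.46285919e-01 -2.30592942e+01
  1.21975149e-02  1.32452729e-02  2.66553798e-06]
tool_pos [0.12617658 0.53460256 0.24122727]
tool_rot [ 0.70230236  0.08090779  0.70243033 -0.08256491]
ft_force [-0.33118122  0.39200855  0.61182817]
torque [-0.02765593  0.00824807  0.0414503 ]
opening 0.085428584861353
side [[513.65039063   0.         311.65335324]
 [  0.         513.65039063 199.14770951]
 [  0.           0.           1.        ]] [[ 0.99196457 -0.12632996 -0.00685857]
 [-0.0902092  -0.66824703 -0.73844987]
 [ 0.08870512  0.73313481 -0.6742735 ]] [-0.54611054  0.1635112   1.28951829]
top [[509.60436705   0.         317.47124361]
 [  0.         509.60436705 190.7080535 ]
 [  0.           0.           1.        ]] [[ 0.02872271 -0.99958684 -0.00107503]
 [-0.98835357 -0.02823911 -0.14953185]
 [ 0.14943972  0.00535747 -0.98875632]] [0.04222656 0.57391532 1.6760972 ]
```

View pics/side0.png

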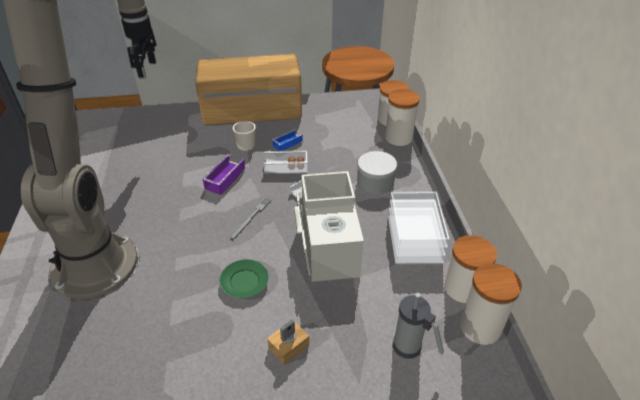

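View pics/top0.png

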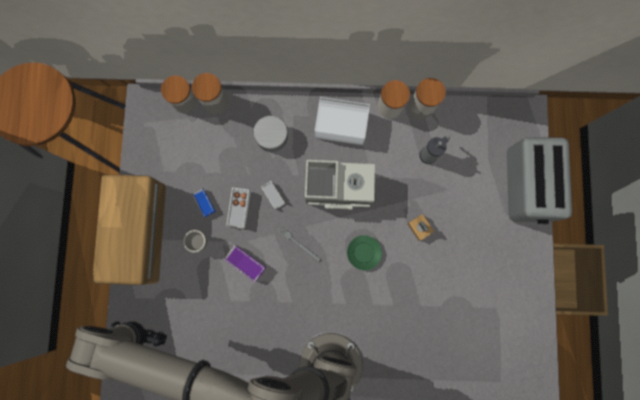

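Run:
```python
import cv2
a=cv2.imread("pics/top0.png");b=cv2.imread("pics/side0.png")
cv2.imwrite("pics/t1.png",cv2.resize(a[150:270,180:320],None,fx=5,fy=5,interpolation=cv2.INTER_CUBIC))
cv2.imwrite("pics/t2.png",cv2.resize(a[145:265,300:445],None,fx=5,fy=5,interpolation=cv2.INTER_CUBIC))
cv2.imwrite("pics/s1.png",cv2.resize(b[115:235,220:370],None,fx=5,fy=5,interpolation=cv2.INTER_CUBIC))
cv2.imwrite("pics/s2.png",cv2.resize(b[210:370,220:370],None,fx=3.7,fy=3.7,interpolation=cv2.INTER_CUBIC))
```

```text
(no output)
```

View pics/t1.png

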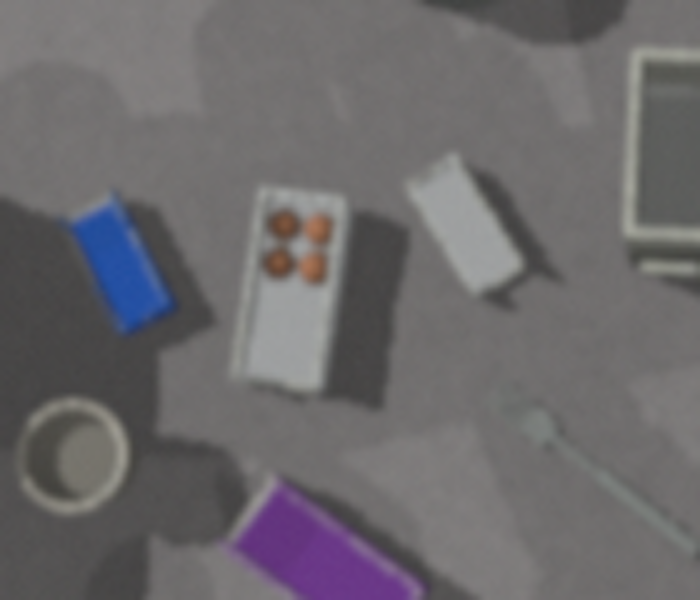

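View pics/t2.png

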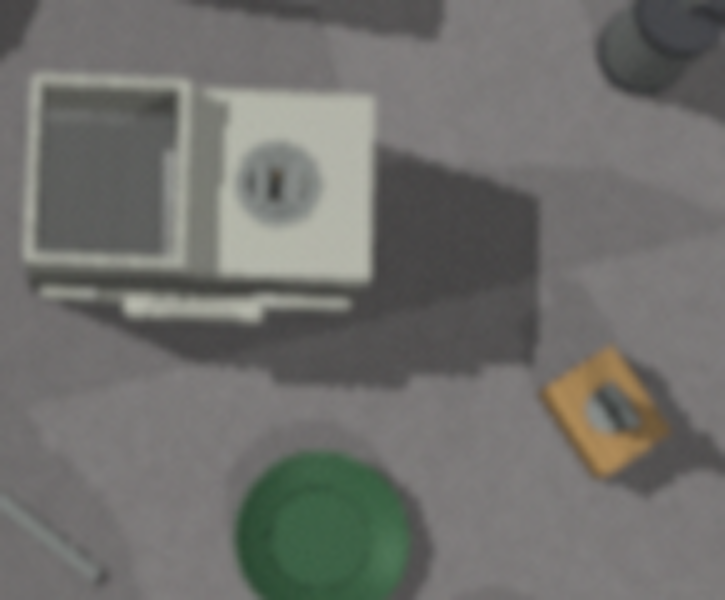

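View pics/s1.png

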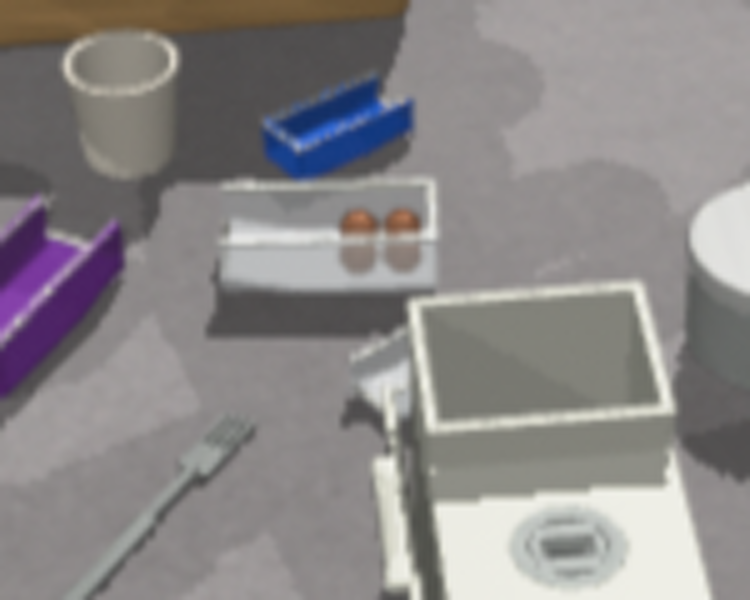

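View pics/s2.png

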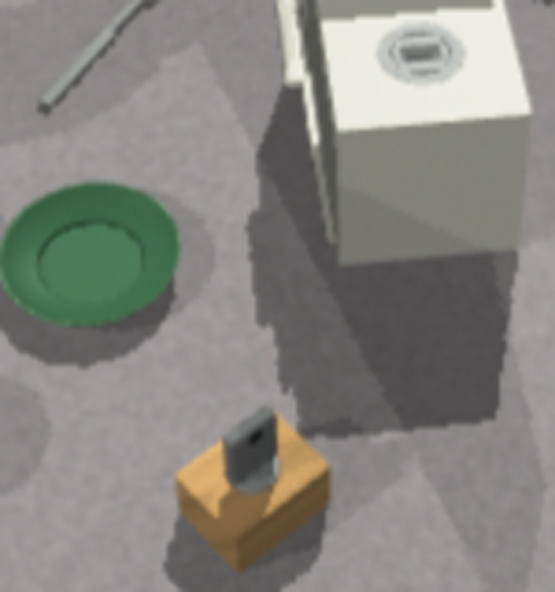

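```bash
cat > h.py <<'E'
import numpy as np,cv2
from cell import r
def ray(c,u,v):
    K=c["camera_matrix"];R=np.array(c["R"]);t=np.array(c["t"])
    return -R.T@t, R.T@np.linalg.solve(K,[u,v,1.])
def onz(c,u,v,z):
    o,d=ray(c,u,v); return o+d*(z-o[2])/d[2]
def two(a,pa,b,pb):
    o1,d1=ray(a,*pa);o2,d2=ray(b,*pb)
    s=np.linalg.lstsq(np.c_[d1,-d2],o2-o1,rcond=None)[0]
    p,q=o1+s[0]*d1,o2+s[1]*d2
    return (p+q)/2,np.linalg.norm(p-q)
def proj(c,X):
    p=c["camera_matrix"]@(np.array(c["R"])@X+c["t"]);return p[:2]/p[2]
def toolR(s):
    from scipy.spatial.transform import Rotation
    w,x,y,z=s["tool_rot"];return Rotation.from_quat([x,y,z,w]).as_matrix()
def show(n,f,box,k):
    c=r.capture(n);a=c["color"][box[1]:box[3],box[0]:box[2],::-1]
    cv2.imwrite("pics/"+f,cv2.resize(a,None,fx=k,fy=k,interpolation=cv2.INTER_CUBIC));return c
E
python3 - <<'E'
from h import *
np.set_printoptions(precision=4,suppress=True)
T=r.capture("top");S=r.capture("side")
t1=lambda u,v:(180+u/5,150+v/5); t2=lambda u,v:(300+u/5,145+v/5); s1=lambda u,v:(220+u/5,115+v/5); s2=lambda u,v:(220+u/3.7,210+v/3.7)
print("tray rim corners z=.04")
for p in [(260,188),(347,195),(322,390),(234,378)]: print(p,onz(T,*t1(*p),.04)[:2])
print("side rim: near-back, far-back, far-front,near-front")
for p in [(436,240),(433,182),(222,185),(222,240)]: print(onz(S,*s1(*p),.04)[:2])
print("hopper rim outer top"); 
for p in [(30,73),(193,80),(188,268),(22,262)]: print(onz(T,*t2(*p),.155)[:2])
print("hopper rim outer side")
for p in [(410,298),(643,284),(673,412),(430,430)]: print(onz(S,*s1(*p),.155)[:2])
print("housing far corners"); 
for p in [(376,95),(371,284)]: print(onz(T,*t2(*p),.13)[:2])
for p in [(528,115),(335,130)]: print(onz(S,*s2(*p),.13)[:2])
print("lock",onz(T,*t2(279,183),.13),onz(T,*t2(277,184),.13),onz(S,*s1(569,546),.13),onz(S,*s2(420,52),.13))
print("block top");
for p in [(612,346),(668,430),(603,480),(541,394)]: print(onz(T,*t2(*p),.038)[:2])
print("side")
for p in [(275,410),(330,465),(240,530),(176,478)]: print(onz(S,*s2(*p),.038)[:2])
E
```

```text
tray rim corners z=.04
(260, 188) [0.5753 0.3481]
(347, 195) [0.5722 0.289 ]
(322, 390) [0.4399 0.2993]
(234, 378) [0.4463 0.3585]
side rim: near-back, far-back, far-front,near-front
[0.5736 0.2832]
[0.5786 0.3398]
[0.451  0.3542]
[0.4479 0.3004]
hopper rim outer top
[0.6546 0.0974]
[ 0.653  -0.0064]
[ 0.5323 -0.0059]
[0.5331 0.0985]
hopper rim outer side
[0.5389 0.0937]
[0.6578 0.0889]
[ 0.6547 -0.0087]
[ 0.5372 -0.0058]
housing far corners
[ 0.6518 -0.1255]
[ 0.5287 -0.1238]
[ 0.6517 -0.1293]
[ 0.5329 -0.1259]
lock [ 0.5924 -0.064   0.13  ] [ 0.5917 -0.0627  0.13  ] [ 0.5953 -0.0673  0.13  ] [ 0.5947 -0.0667  0.13  ]
block top
[ 0.5035 -0.296 ]
[ 0.4482 -0.3333]
[ 0.4136 -0.2898]
[ 0.4698 -0.2484]
side
[ 0.4799 -0.2581]
[ 0.5074 -0.2992]
[ 0.4526 -0.3339]
[ 0.4193 -0.2962]
```

```bash
cat >> h.py <<'E'
def go(target,yaw=None):
    s=r.read_state();R=toolR(s);p=np.array(s["tool_pos"])
    a=np.degrees(np.arctan2(R[1,1],R[0,1]))
    print("t",round(s["clock"],2),"tcp",p.round(4),"yawy",round(a,2),"tool shift cm",(R.T@(np.array(target)-p)*100).round(2),"x axis",R[:,0].round(3))
    if yaw is not None: print("roll",round(np.radians((a-yaw+180)%360-180),3))
    print("F",np.round(s["ft_force"],1),"M",np.round(s["torque"],2),"open",round(s["opening"],4),"q",np.round(s["joint_positions"],2))
E
python3 -c "
from h import *
go([.5106,.3216,.241],-96)"
```

```text
t 0.2 tcp [0.1262 0.5349 0.2416] yawy 76.72 tool shift cm [  0.08 -11.93  42.31] x axis [-0.    -0.001 -1.   ]
roll 3.015
F [-0.  -0.2 -0.2] M [-0.04 -0.03 -0.01] open 0.0856 q [-1.38  0.31  0.01  1.51 -0.    1.32 -0.03]
```

Request:
servo_tool --pt "0 -1.2 4.23 0 0.85" --pt "0 -1.2 4.23 0 0.85" --pt "0 -1.2 4.23 0 0.85" --pt "0 -1.2 4.23 0 0.85" --pt "0 -1.2 4.23 0 0.85" --pt "0 -1.2 4.23 0 0.85" --pt "0 -1.2 4.23 0 0.85" --pt "0 -1.2 4.23 0 0.85" --pt "0 -1.2 4.23 0 0.85" --pt "0 -1.2 4.23 0 0.85"

```text
clock: 1.45
tool_pos: [0.5114, 0.3206, 0.242]
tool_rot: [0.702, 0.082, 0.703, -0.082]
ft_force: [0.9, 0.3, 0.1]
opening: 0.0726
```

Request:
servo_tool --pt "0 0 0 0.18 0.85" --pt "0 0 0 0.18 0.85" --pt "0 0 0 0.18 0.85" --pt "0 0 0 0.18 0.85" --pt "0 0 0 0.18 0.85" --pt "0 0 0 0.18 0.85" --pt "0 0 0 0.18 0.85" --pt "0 0 0 0.18 0.85"

```text
clock: 2.45
tool_pos: [0.5102, 0.3214, 0.2419]
tool_rot: [-0.473, -0.526, -0.473, 0.526]
ft_force: [-0.2, 0.5, -0.5]
opening: 0.0723
```

```bash
python3 -c "
from h import *
go([.5106,.3216,.241],-96)"
```

```text
t 2.45 tcp [0.5102 0.3214 0.2419] yawy -6.11 tool shift cm [ 0.09  0.04 -0.02] x axis [-0.001 -0.    -1.   ]
roll 1.569
F [-0.2  0.5 -0.5] M [-0.02  0.04  0.06] open 0.0723 q [-0.93  0.45  0.52  1.37 -0.22  1.38 -0.52]
```

Request:
servo_tool --pt "1 0 0 0.175 0.85" --pt "1 0 0 0.175 0.85" --pt "1 0 0 0.175 0.85" --pt "1 0 0 0.175 0.85" --pt "1 0 0 0.175 0.85" --pt "1 0 0 0.175 0.85" --pt "1 0 0 0.175 0.85" --pt "1 0 0 0.175 0.85" --pt "1 0 0 0.169 0.85"

```text
clock: 3.58
tool_pos: [0.5101, 0.3216, 0.1516]
tool_rot: [0.037, -0.706, 0.037, 0.706]
ft_force: [0.6, 1.1, -0.5]
opening: 0.0726
```

```bash
python3 -c "
from h import *
go([.5106,.3216,.02],-96)
show('top','t3.png',(180,150,320,270),5)
show('side','s3.png',(200,60,350,190),5)"
```

```text
t 3.58 tcp [0.5101 0.3216 0.1516] yawy -95.98 tool shift cm [ 1.316e+01 -1.000e-02 -5.000e-02] x axis [-0.001 -0.    -1.   ]
roll 0.0
F [ 0.6  1.1 -0.5] M [-0.02 -0.   -0.01] open 0.0726 q [-1.13  0.59  0.83  1.52 -0.45  1.24 -1.91]
```

View pics/t3.png

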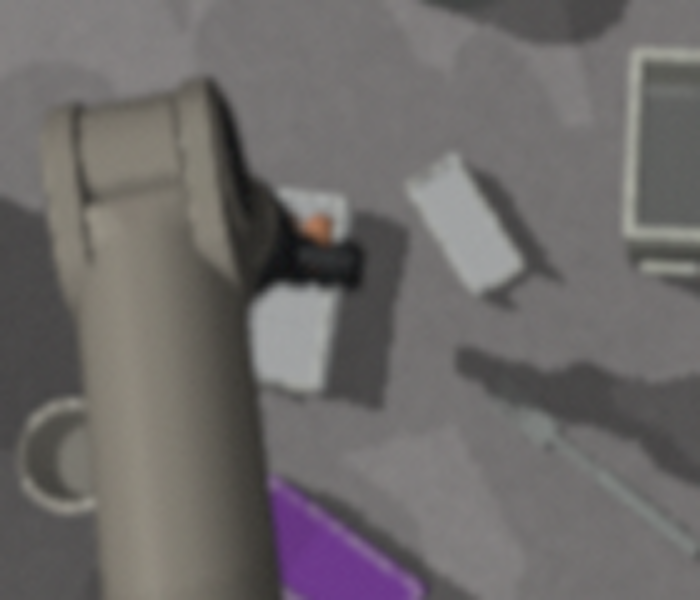

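View pics/s3.png

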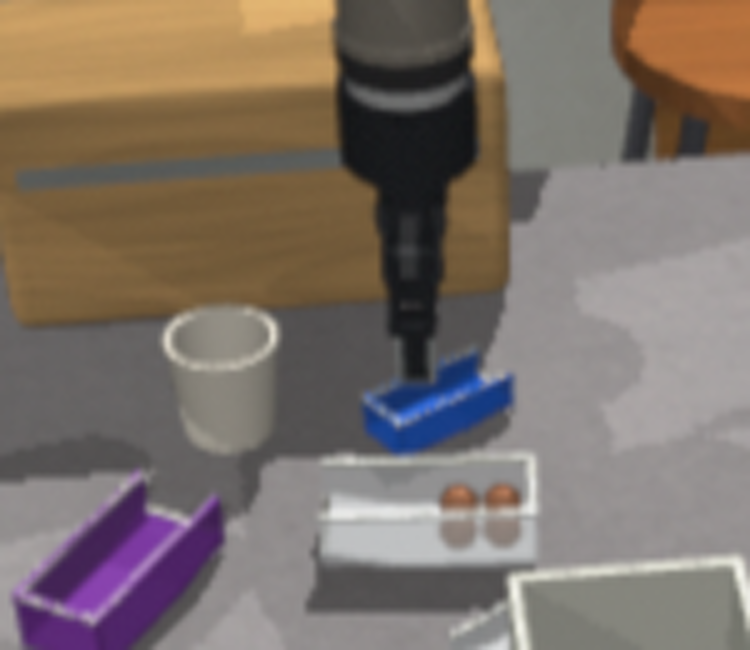

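```bash
python3 -c "
from h import *
S=r.capture('side');T=r.capture('top')
for z in (.135,.145,.155):print(proj(S,[.506,.281,z]),proj(T,[.506,.281,z]))
go([.5106,.3216,.060],-96)"
```

```text
[283.08901355 139.04192381] [246.91142637 205.08199423]
[282.93108769 136.13176223] [246.47465073 204.69692865]
[282.77167865 133.19426946] [246.03247665 204.30710377]
t 3.77 tcp [0.5102 0.3215 0.1521] yawy -95.5 tool shift cm [ 9.21 -0.02 -0.04] x axis [-0.    -0.001 -1.   ]
roll 0.009
F [-0.1  0.2  0.4] M [-0.01 -0.01  0.  ] open 0.0724 q [-1.13  0.59  0.83  1.52 -0.45  1.24 -1.9 ]
```

Request:
servo_tool --pt "3 0.15 0 0 0.85" --pt "3 0 0 0 0.85" --pt "3 0 0 0 0.85" --pt "2.6 0 0 0 0.85" --pt "1.5 0 0 0 0.85" --pt "0.5 0 0 0 0.85" --pt "0 0 0 0 0" --pt "0 0 0 0 0" --pt "0 0 0 0 0" --pt "0 0 0 0 0"

```text
clock: 5.03
tool_pos: [0.5112, 0.3204, 0.0174]
tool_rot: [-0.035, 0.707, -0.034, -0.706]
ft_force: [0.2, 0.3, 4.4]
opening: 0.0574
```

```bash
python3 -c "
from h import *
go([.5106,.3216,.016],-96)
show('side','s4.png',(200,60,350,190),5)"
```

```text
t 5.03 tcp [0.5112 0.3204 0.0174] yawy -95.67 tool shift cm [ 0.14 -0.11  0.07] x axis [ 0.002  0.001 -1.   ]
roll 0.006
F [0.2 0.3 4.4] M [ 0.23  0.06 -0.02] open 0.0574 q [-1.07  0.74  0.74  1.65 -0.57  0.99 -1.81]
```

View pics/s4.png

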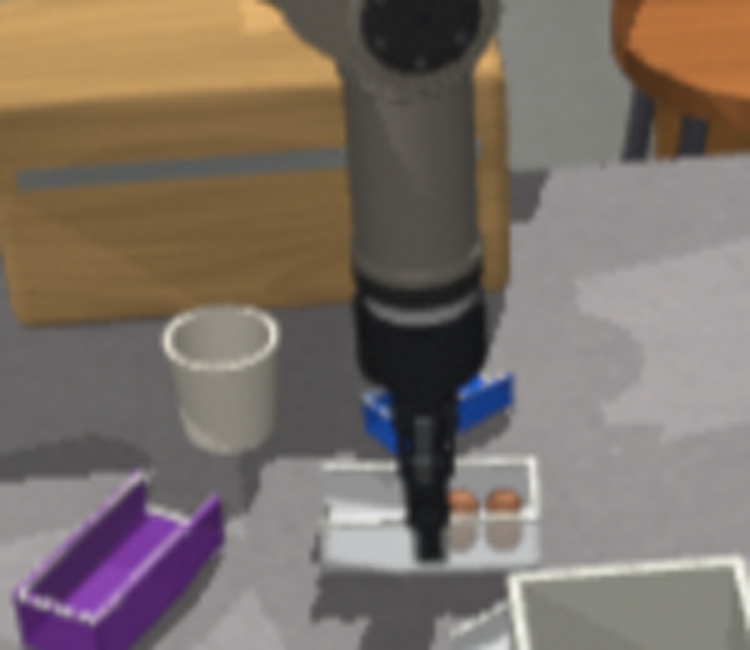

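Request:
servo_tool --pt "-0.5 0 0 0 0" --pt "-1.5 0 0 0 0" --pt "-3 0 0 0 0" --pt "-4 0 0 0 0" --pt "-4 0 0 0 0" --pt "-4 0 0 0 0" --pt "-4 0 0 0 0" --pt "-3 0 0 0 0" --pt "-1 0 0 0 0" --pt "0 0 0 0 0"

```text
clock: 6.32
tool_pos: [0.5103, 0.3196, 0.2663]
tool_rot: [0.035, -0.706, 0.035, 0.706]
ft_force: [-0.1, 0.8, -2.7]
opening: 0.0573
```

Request:
servo_tool --pt "0 0 0 -0.08 0" --pt "0 0 0 -0.16 0" --pt "0 0 0 -0.18 0" --pt "0 0 0 -0.18 0" --pt "0 0 0 -0.18 0" --pt "0 0 0 -0.18 0" --pt "0 0 0 -0.18 0" --pt "0 0 0 -0.18 0" --pt "0 0 0 -0.18 0" --pt "0 0 0 -0.14 0"

```text
clock: 7.58
tool_pos: [0.5091, 0.3193, 0.2637]
tool_rot: [-0.493, -0.505, -0.494, 0.508]
ft_force: [-0.2, -0.1, -1.9]
opening: 0.0569
```

```bash
python3 -c "
from h import *
go([.596,.07,.26],-1.1)
show('side','s5.png',(180,40,360,190),4)
show('top','t5.png',(180,150,380,270),4)"
```

```text
t 7.58 tcp [0.5091 0.3193 0.2637] yawy -1.44 tool shift cm [ 0.41  9.31 24.7 ] x axis [-0.004 -0.003 -1.   ]
roll -0.006
F [-0.2 -0.1 -1.9] M [-0.06 -0.03  0.01] open 0.0569 q [-0.93  0.44  0.52  1.33 -0.22  1.43 -0.45]
```

View pics/s5.png

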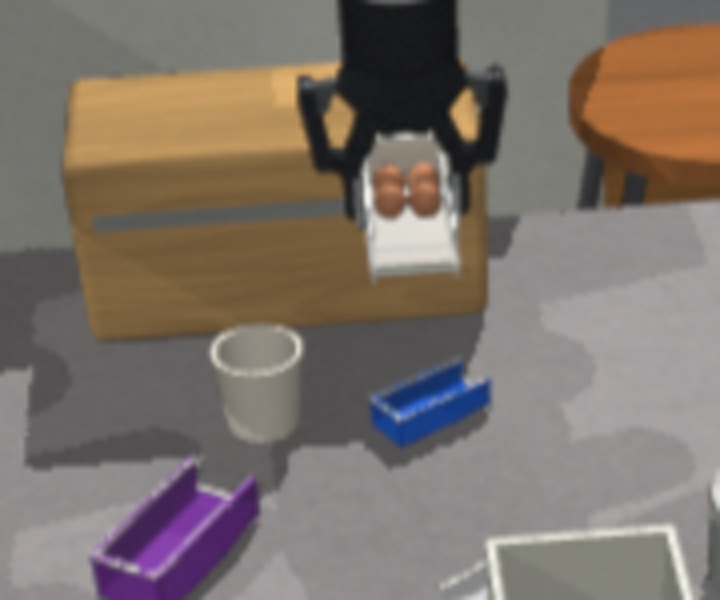

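View pics/t5.png

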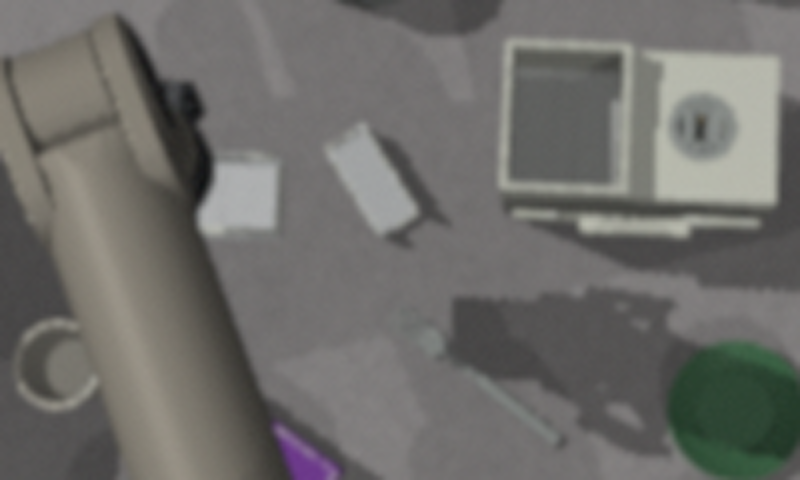

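Request:
servo_tool --pt "0 0 0 0.08 0" --pt "0 0 0 0.16 0" --pt "0 0 0 0.18 0" --pt "0 0 0 0.18 0" --pt "0 0 0 0.18 0" --pt "0 0 0 0.18 0" --pt "0 0 0 0.18 0" --pt "0 0 0 0.18 0" --pt "0 0 0 0.16 0" --pt "0 0 0 0.085 0"

```text
clock: 8.93
tool_pos: [0.5096, 0.3198, 0.2648]
tool_rot: [0.01, -0.706, 0.011, 0.708]
ft_force: [0.0, -0.5, -2.1]
opening: 0.0573
```

```bash
python3 -c "
from h import *
go([.622,.044,.215],-91.1)"
```

```text
t 8.93 tcp [0.5096 0.3198 0.2648] yawy -91.73 tool shift cm [  5.    27.22 -12.08] x axis [-0.002 -0.002 -1.   ]
roll -0.011
F [ 0.  -0.5 -2.1] M [ 0.02  0.01 -0.06] open 0.0573 q [-1.13  0.51  0.86  1.34 -0.38  1.46 -1.9 ]
```

Request:
servo_tool --pt "0 1.2 -0.5 -0.005 0" --pt "0 2.8 -1.2 -0.006 0" --pt "0 3.4 -1.5 0 0" --pt "0.5 3.4 -1.5 0 0" --pt "0.5 3.4 -1.5 0 0" --pt "1 3.4 -1.5 0 0" --pt "1 3.4 -1.5 0 0" --pt "1 3.2 -1.5 0 0" --pt "0.5 2.2 -1 0 0" --pt "0.5 0.8 -0.4 0 0"

```text
clock: 10.18
tool_pos: [0.6272, 0.0425, 0.2157]
tool_rot: [0.006, -0.707, 0.007, 0.707]
ft_force: [1.1, -0.2, -1.2]
opening: 0.0573
```

```bash
python3 -c "
from h import *
go([.622,.044,.18],-91.1)
show('side','s6.png',(240,90,400,240),4)
show('top','t6.png',(270,130,420,240),5)"
```

```text
t 10.18 tcp [0.6272 0.0425 0.2157] yawy -91.01 tool shift cm [ 3.57 -0.15  0.52] x axis [-0.001 -0.002 -1.   ]
roll 0.002
F [ 1.1 -0.2 -1.2] M [ 0.03  0.05 -0.  ] open 0.0573 q [-0.61  0.6   0.85  1.34 -0.44  1.4  -1.36]
```

View pics/s6.png

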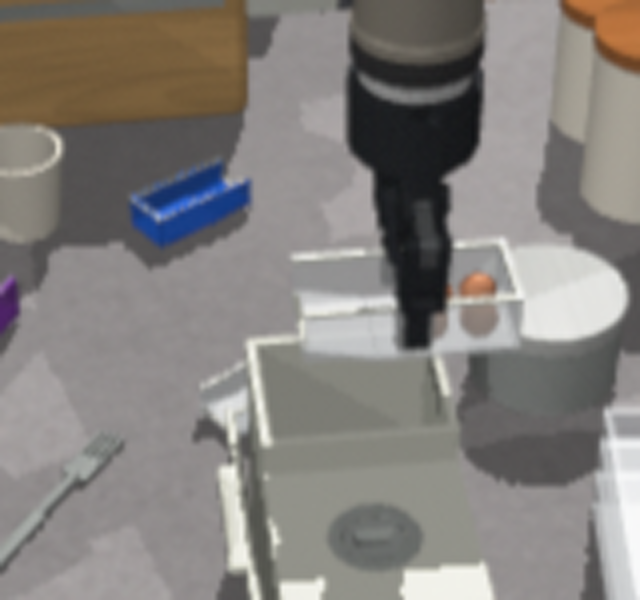

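View pics/t6.png

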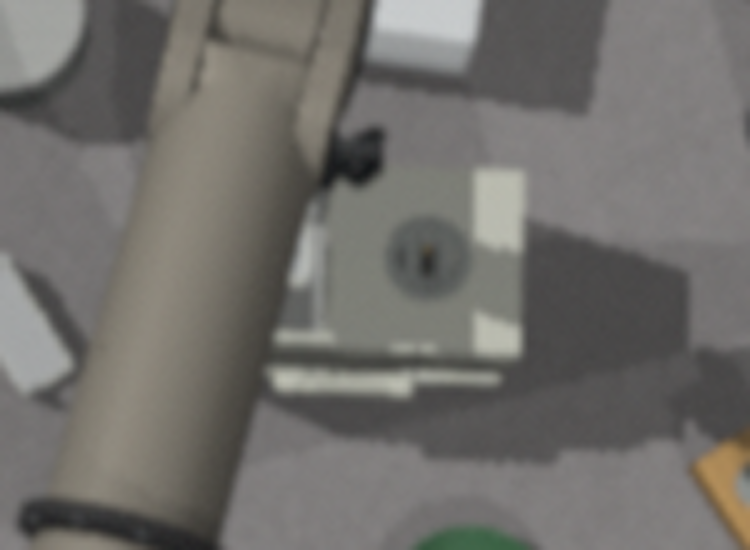

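```bash
python3 -c "
from h import *
S=r.capture('side')
f=lambda u,v:(240+u/4,90+v/4)
for z in (.202,.206,.21): print('tip',onz(S,*f(413,346),z))
b=.2157-.0174
print('tray near bottom back,front',onz(S,*f(518,345),b),onz(S,*f(303,352),b))
print('near rim top back/front',onz(S,*f(524,297),b+.04),onz(S,*f(303,315),b+.04))
print('far rim',onz(S,*f(506,240),b+.04),onz(S,*f(293,257),b+.04))
for p in [(249,340),(433,330),(458,432),(262,445)]: print('hopper',onz(S,*f(*p),.155))
"
```

```text
tip [0.62986122 0.01704633 0.202     ]
tip [0.62890378 0.01234435 0.206     ]
tip [0.62794633 0.00764236 0.21      ]
tray near bottom back,front [0.69302857 0.01388315 0.1983    ] [0.5648939  0.02471126 0.1983    ]
near rim top back/front [0.69285371 0.00955052 0.2383    ] [0.56304709 0.0104131  0.2383    ]
far rim [0.69371879 0.06496873 0.2383    ] [0.56438966 0.06566474 0.2383    ]
hopper [0.53933413 0.09207778 0.155     ]
hopper [0.65642139 0.08621541 0.155     ]
hopper [ 0.65409946 -0.01076625  0.155     ]
hopper [ 0.53595453 -0.00646734  0.155     ]
```

Request:
servo_tool --pt "1 -0.2 0.3 0 0" --pt "1.3 0 0.3 0 0" --pt "1 0 0 0 0" --pt "0.5 0 0 0 0" --pt "0.3 0 0 0 0" --pt "0.2 0 0 0 0" --pt "0.2 0 0 0 0" --pt "0.1 0 0 0 0"

```text
clock: 11.32
tool_pos: [0.6217, 0.0481, 0.1723]
tool_rot: [-0.005, 0.708, -0.004, -0.707]
ft_force: [-4.3, 0.4, 8.3]
opening: 0.0575
```

```bash
python3 -c "
from h import *
go([.621,.0447,.17],-91.1)
show('side','s7.png',(260,100,400,210),5)"
```

```text
t 11.32 tcp [0.6217 0.0481 0.1723] yawy -90.76 tool shift cm [0.23 0.34 0.06] x axis [ 0.001  0.001 -1.   ]
roll 0.006
F [-4.3  0.4  8.3] M [0.18 0.75 0.01] open 0.0575 q [-0.62  0.61  0.83  1.43 -0.46  1.3  -1.34]
```

View pics/s7.png

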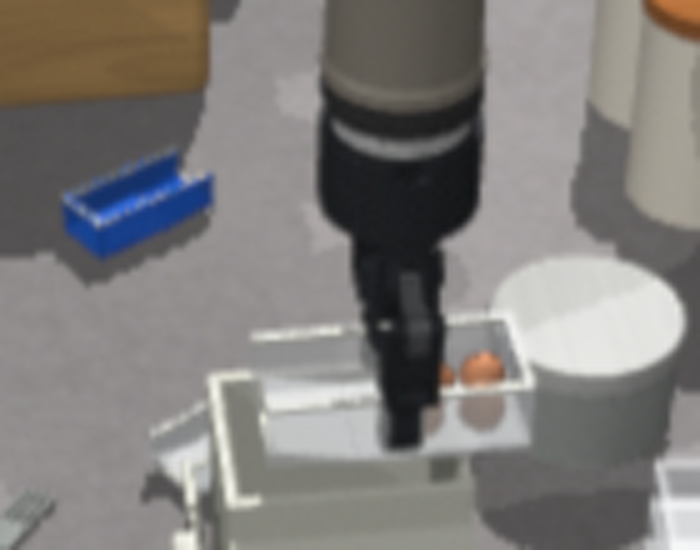

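Request:
servo_tool --pt "-0.4 0.35 0 0 0" --pt "0.2 0 0 0 0" --pt "0.3 0 0 0 0" --pt "0.3 0 0 0 0" --pt "0.2 0 0 0 0" --pt "0 0 0 0 0"

```text
clock: 12.12
tool_pos: [0.6216, 0.0439, 0.1719]
tool_rot: [-0.006, 0.708, -0.004, -0.706]
ft_force: [-14.3, 1.1, 29.4]
opening: 0.0571
```

```bash
python3 -c "
from h import *
go([.621,.0447,.16],-91.1)
show('side','s8.png',(260,100,400,210),5)"
```

```text
t 12.12 tcp [0.6216 0.0439 0.1719] yawy -90.77 tool shift cm [ 1.19 -0.08  0.06] x axis [ 0.003  0.003 -1.   ]
roll 0.006
F [-14.3   1.1  29.4] M [0.23 2.36 0.02] open 0.0571 q [-0.62  0.61  0.84  1.43 -0.46  1.3  -1.33]
```

View pics/s8.png

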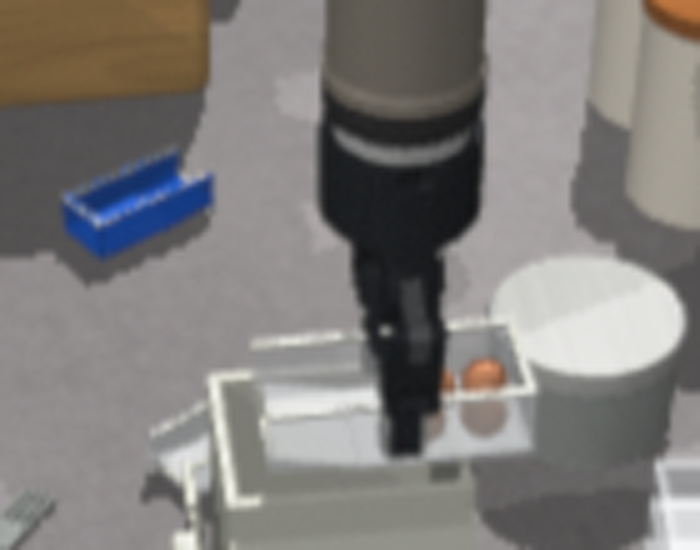

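Request:
servo_tool --pt "0.3 0 0 0 0" --pt "0.3 0 0 0 0" --pt "0 0 0 0 0"

```text
clock: 12.55
tool_pos: [0.6206, 0.0442, 0.1672]
tool_rot: [-0.006, 0.708, -0.003, -0.707]
ft_force: [-19.8, 2.0, 37.5]
opening: 0.0571
```

```bash
python3 -c "
from h import *
go([.621,.0447,.16],-91.1)
show('side','s9.png',(260,100,400,210),5)"
```

```text
t 12.55 tcp [0.6206 0.0442 0.1672] yawy -90.73 tool shift cm [ 0.72 -0.05 -0.04] x axis [ 0.002  0.004 -1.   ]
roll 0.006
F [-19.8   2.   37.5] M [0.31 3.17 0.04] open 0.0571 q [-0.62  0.61  0.83  1.44 -0.47  1.29 -1.33]
```

View pics/s9.png

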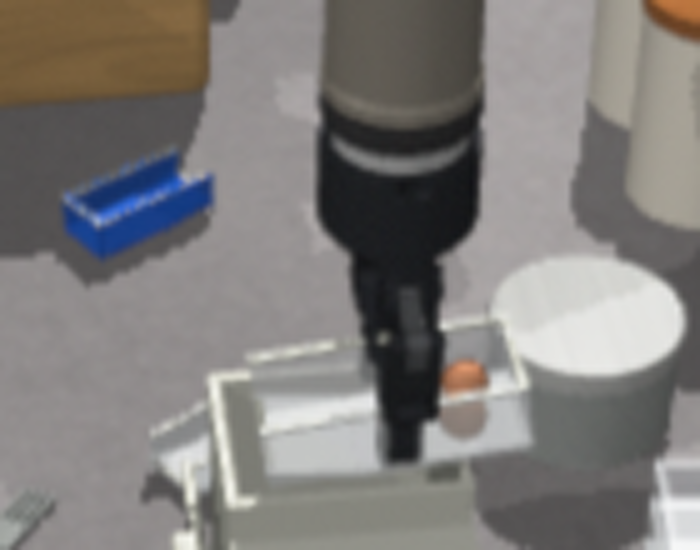

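Request:
servo_tool --pt "0.25 0 0.1 0 0" --pt "0.25 0 0.1 0 0" --pt "0.25 0 0.1 0 0" --pt "0.2 0 0.1 0 0" --pt "0 0 0 0 0"

```text
clock: 13.22
tool_pos: [0.6171, 0.0442, 0.1556]
tool_rot: [-0.006, 0.708, -0.004, -0.706]
ft_force: [-14.8, 1.5, 28.3]
opening: 0.0574
```

```bash
python3 -c "
from h import *
go([.621,.0447,.16],-91.1)
show('side','s10.png',(260,100,400,210),5)"
```

```text
t 13.22 tcp [0.6171 0.0442 0.1556] yawy -90.77 tool shift cm [-0.44 -0.05 -0.39] x axis [ 0.002  0.003 -1.   ]
roll 0.006
F [-14.8   1.5  28.3] M [0.21 2.23 0.04] open 0.0574 q [-0.62  0.62  0.83  1.47 -0.47  1.26 -1.32]
```

View pics/s10.png

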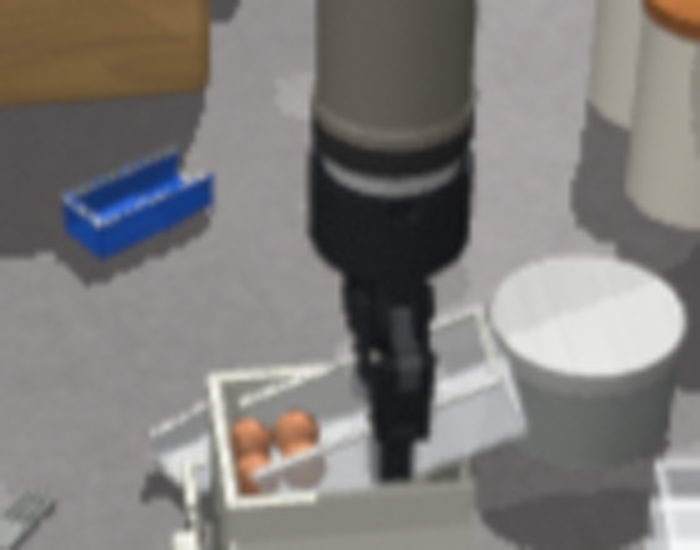

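Request:
servo_tool --pt "0.2 0 -0.1 0 0" --pt "0.25 0 -0.1 0 0" --pt "0.25 0 -0.1 0 0" --pt "0.2 0 -0.1 0 0" --pt "0 0 -0.1 0 0"

```text
clock: 13.9
tool_pos: [0.6167, 0.0442, 0.1463]
tool_rot: [0.006, -0.703, 0.003, 0.711]
ft_force: [-28.8, 2.4, 37.0]
opening: 0.0576
```

```bash
python3 -c "
from h import *
go([.621,.0447,.16],-91.1)
show('side','s11.png',(260,100,400,210),5)"
```

```text
t 13.9 tcp [0.6167 0.0442 0.1463] yawy -90.79 tool shift cm [-1.38 -0.07 -0.41] x axis [-0.011  0.004 -1.   ]
roll 0.005
F [-28.8   2.4  37. ] M [0.3  4.73 0.15] open 0.0576 q [-0.61  0.63  0.82  1.47 -0.48  1.26 -1.32]
```

View pics/s11.png

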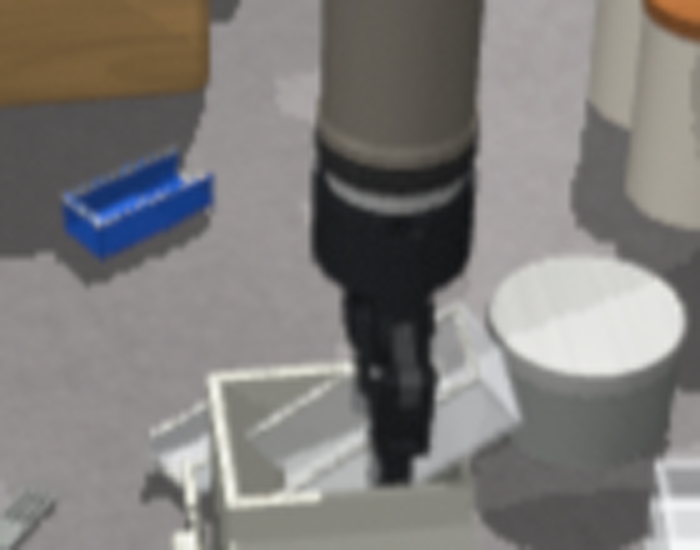

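Request:
servo_tool --pt "-0.5 0 0.2 0 0" --pt "-1.5 0 0 0 0" --pt "-3 0 0 0 0" --pt "-4 0 0 0 0" --pt "-3 0 0 0 0" --pt "-1 0 0 0 0"

```text
clock: 14.7
tool_pos: [0.6219, 0.0444, 0.2721]
tool_rot: [-0.004, 0.709, -0.005, -0.705]
ft_force: [-0.5, 0.5, -1.9]
opening: 0.0574
```

```bash
python3 -c "
from h import *
go([.621,.0447,.16],-91.1)
show('side','s12.png',(240,50,400,220),4)"
```

```text
t 14.7 tcp [0.6219 0.0444 0.2721] yawy -90.74 tool shift cm [11.21 -0.03  0.15] x axis [ 0.005 -0.    -1.   ]
roll 0.006
F [-0.5  0.5 -1.9] M [-0.    0.01 -0.02] open 0.0574 q [-0.61  0.55  0.87  1.26 -0.41  1.5  -1.38]
```

View pics/s12.png

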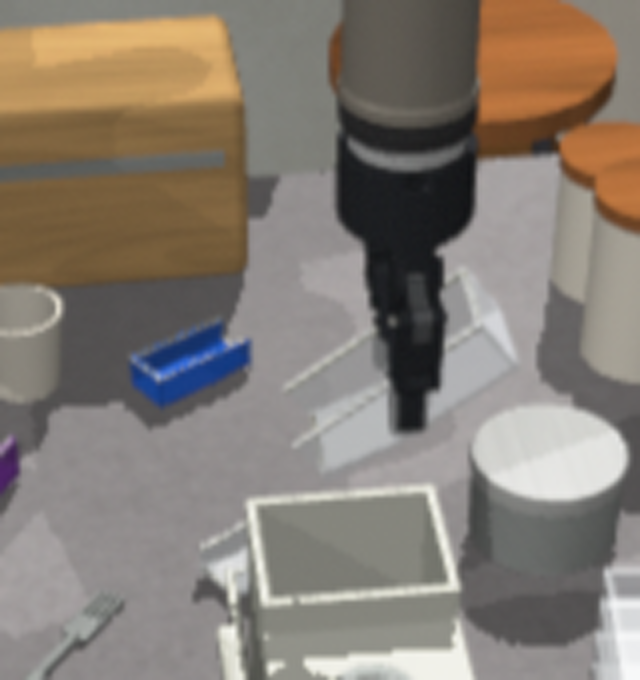

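Request:
servo_tool --pt "0 -1.5 0.6 0 0" --pt "0 -3.5 1.4 0 0" --pt "0 -4.2 1.7 0 0" --pt "0 -4.2 1.7 0 0" --pt "0 -4.2 1.7 0 0" --pt "1 -4.2 1.7 0 0" --pt "2 -3.5 1.4 0 0" --pt "2 -2 0.8 0 0" --pt "2 -0.3 0.1 0 0" --pt "2 0 0 0 0"

```text
clock: 16.0
tool_pos: [0.5102, 0.3243, 0.1768]
tool_rot: [0.003, -0.706, 0.004, 0.708]
ft_force: [0.1, -0.3, -1.2]
opening: 0.0575
```

```bash
python3 -c "
from h import *
go([.511,.32,.05],-91.1)
show('top','t13.png',(180,150,380,270),4)"
```

```text
t 16.0 tcp [0.5102 0.3243 0.1768] yawy -90.56 tool shift cm [12.68  0.41 -0.14] x axis [-0.004 -0.001 -1.   ]
roll 0.01
F [ 0.1 -0.3 -1.2] M [-0.03 -0.04  0.02] open 0.0575 q [-1.12  0.57  0.82  1.47 -0.42  1.29 -1.84]
```

View pics/t13.png

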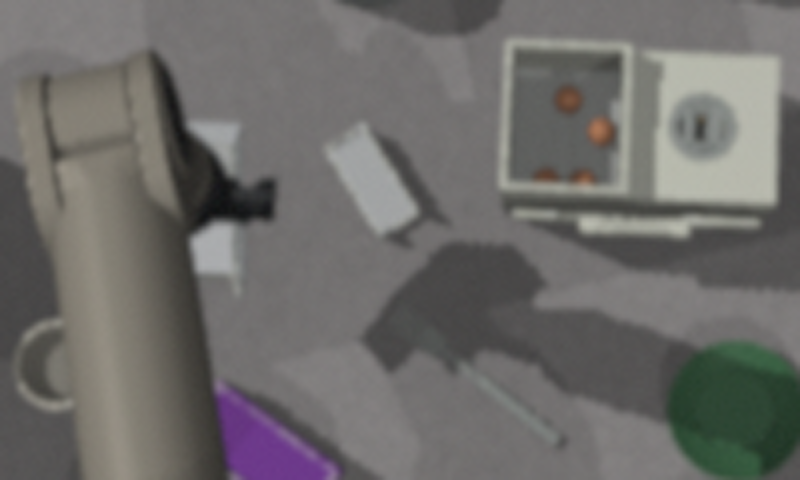

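Request:
servo_tool --pt "2.5 0.2 0 0 0" --pt "3 0.2 0 0 0" --pt "3 0 0 0 0" --pt "2.5 0 0 0 0" --pt "1.5 0 0 0 0" --pt "0.5 0 0 0 0" --pt "0.4 0 0 0 0" --pt "0.4 0 0 0 0" --pt "0.4 0 0 0 0" --pt "0.4 0 0 0 0"

```text
clock: 17.3
tool_pos: [0.5172, 0.3186, 0.0385]
tool_rot: [-0.006, 0.71, -0.004, -0.704]
ft_force: [3.2, -0.6, 17.7]
opening: 0.0573
```

```bash
python3 -c "
from h import *
go([.511,.32,.018],-91.1)
show('side','s14.png',(200,60,350,190),5)"
```

```text
t 17.3 tcp [0.5172 0.3186 0.0385] yawy -90.78 tool shift cm [ 2.05 -0.12  0.64] x axis [ 0.008  0.003 -1.   ]
roll 0.006
F [ 3.2 -0.6 17.7] M [-0.29  0.24  0.05] open 0.0573 q [-1.07  0.71  0.74  1.63 -0.54  1.01 -1.74]
```

View pics/s14.png

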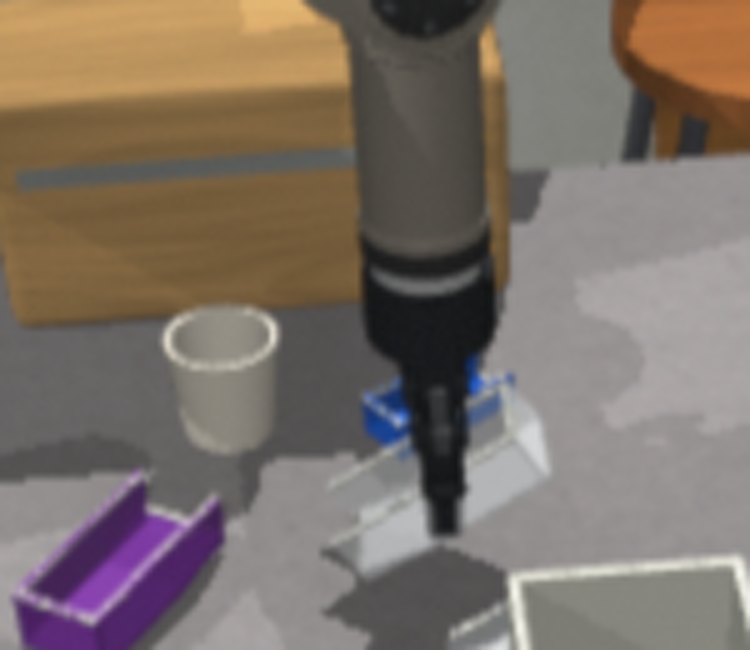

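Nose is on the ledge, tray tilted about 25–30°; pressing on.

Request:
servo_tool --pt "0.4 0 0 0 0" --pt "0.4 0 0 0 0" --pt "0.4 0 0 0 0" --pt "0.3 0 0 0 0" --pt "0.3 0 0 0 0" --pt "0 0 0 0 0"

```text
clock: 18.1
tool_pos: [0.5242, 0.3193, 0.0242]
tool_rot: [-0.008, 0.715, -0.003, -0.699]
ft_force: [7.4, 0.2, 19.4]
opening: 0.0572
```

```bash
python3 -c "
from h import *
go([.511,.32,.018],-91.1)
show('side','s15.png',(200,60,350,190),5)"
```

```text
t 18.1 tcp [0.5242 0.3193 0.0242] yawy -90.89 tool shift cm [ 0.59 -0.04  1.33] x axis [ 0.022  0.007 -1.   ]
roll 0.004
F [ 7.4  0.2 19.4] M [-0.24 -0.55 -0.05] open 0.0572 q [-1.06  0.73  0.73  1.63 -0.56  0.98 -1.73]
```

View pics/s15.png

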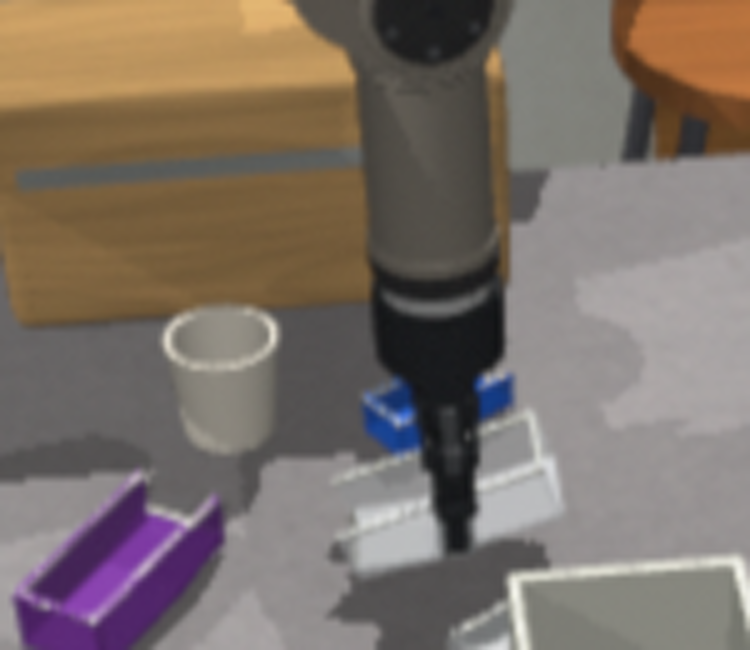

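Request:
servo_tool --pt "0.3 0 -0.5 0 0" --pt "0.3 0 -0.5 0 0" --pt "0.3 0 -0.3 0 0" --pt "0.2 0 0 0 0" --pt "0 0 0 0 0"

```text
clock: 18.77
tool_pos: [0.5311, 0.3194, 0.0102]
tool_rot: [-0.007, 0.71, -0.003, -0.704]
ft_force: [1.1, 0.1, 14.1]
opening: 0.0571
```

```bash
python3 -c "
from h import *
go([.511,.32,.018],-91.1)
show('side','s16.png',(200,60,350,190),5)"
```

```text
t 18.77 tcp [0.5311 0.3194 0.0102] yawy -90.79 tool shift cm [-0.8  -0.03  2.  ] x axis [ 0.01   0.005 -1.   ]
roll 0.005
F [ 1.1  0.1 14.1] M [-0.18  0.54 -0.08] open 0.0571 q [-1.03  0.76  0.71  1.61 -0.57  0.98 -1.72]
```

View pics/s16.png

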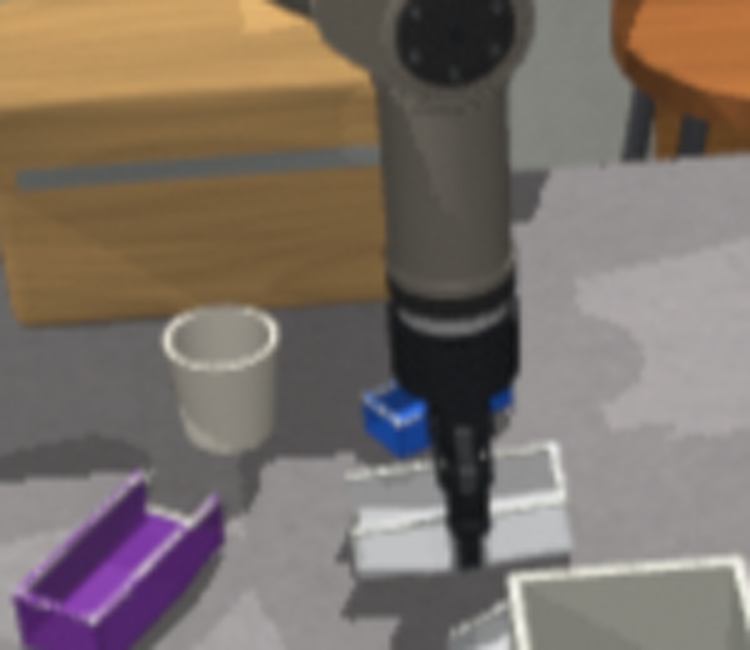

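Request:
servo_tool --pt "0 0 0 0 0.72" --pt "0 0 0 0 0.75" --pt "0 0 0 0 0.85" --pt "0 0 0 0 0.85" --pt "-1 0 0 0 0.85" --pt "-3 0 0 0 0.85" --pt "-5 0 0 0 0.85" --pt "-6 0 0 0 0.85" --pt "-6 0 0 0 0.7" --pt "-3 0 0 0 0.5"

```text
clock: 20.08
tool_pos: [0.5276, 0.3179, 0.2498]
tool_rot: [-0.006, 0.709, -0.004, -0.705]
ft_force: [0.5, -1.2, 0.5]
opening: 0.0437
```

```bash
python3 -c "
from h import *
go([.511,.32,.018],-91.1)
show('side','s17.png',(200,60,350,190),5)"
```

```text
t 20.07 tcp [0.5276 0.3179 0.2498] yawy -90.79 tool shift cm [23.17 -0.12  1.8 ] x axis [ 0.006  0.003 -1.   ]
roll 0.005
F [ 0.5 -1.2  0.5] M [-0.01  0.   -0.01] open 0.0437 q [-1.09  0.54  0.84  1.33 -0.4   1.44 -1.85]
```

View pics/s17.png

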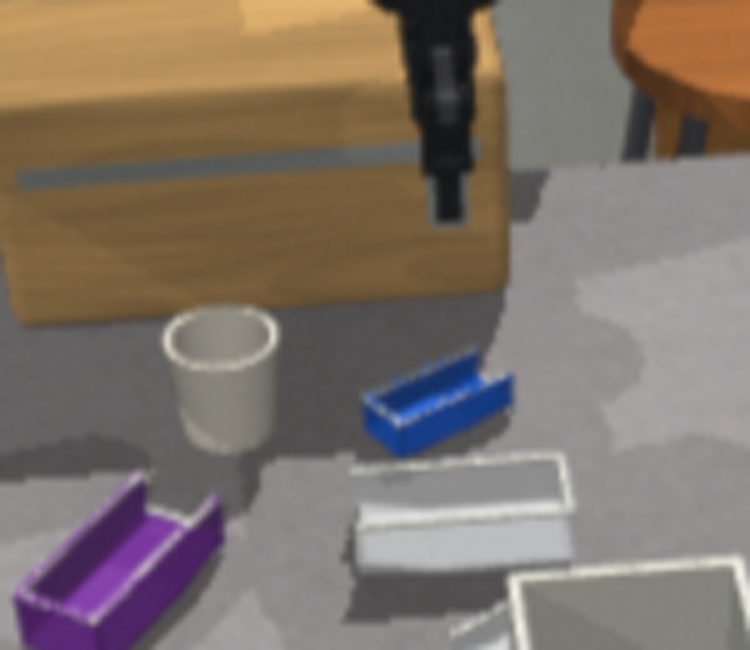

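```bash
python3 -c "
from h import *
go([.463,-.2925,.2],-56.5)
show('side','s18.png',(260,300,330,370),8)
show('top','t18.png',(400,205,445,250),12)"
```

```text
t 20.12 tcp [0.5291 0.3185 0.2529] yawy -90.76 tool shift cm [ 4.87 61.21  5.85] x axis [ 0.01   0.006 -1.   ]
roll -0.598
F [1.2 0.1 2.4] M [-0.01 -0.12  0.03] open 0.0426 q [-1.09  0.54  0.84  1.33 -0.4   1.44 -1.85]
```

View pics/s18.png

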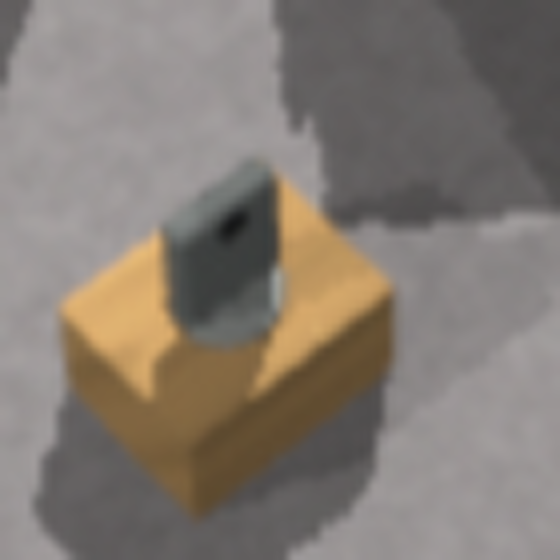

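View pics/t18.png

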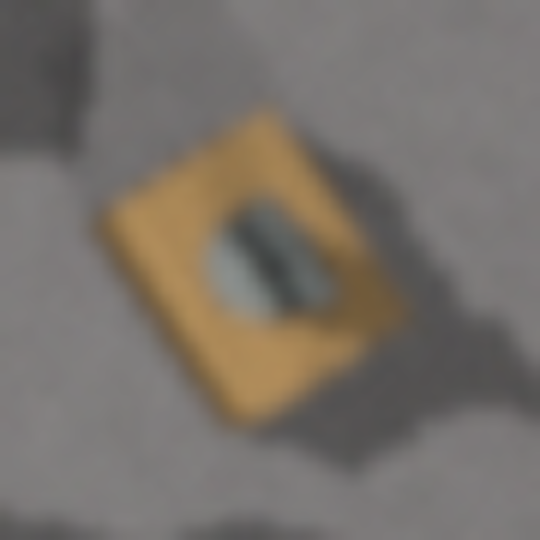

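```bash
python3 -c "
from h import *
S=r.capture('side');T=r.capture('top')
print('bow S',onz(S,287.5,324.6,.084),'T',onz(T,425,225.8,.084))
print(two(S,(287.5,324.6),T,(425,225.8)))
f=lambda u,v:(260+u/8,300+v/8);g=lambda u,v:(400+u/12,205+v/12)
print('blockS',np.mean([onz(S,*f(*p),.038) for p in [(278,178),(393,290),(200,445),(62,310)]],0))
B=[onz(T,*g(*p),.038) for p in [(268,105),(408,315),(240,430),(100,220)]]
print('blockT',np.mean(B,0),np.degrees(np.arctan2(*(B[0]-B[1])[1::-1])),np.degrees(np.arctan2(*(B[3]-B[2])[1::-1])))
print('bow dir S',onz(S,*f(266,165),.084)-onz(S,*f(173,229),.084))
"
```

```text
bow S [ 0.46324275 -0.29677365  0.084     ] T [ 0.46072243 -0.29508536  0.084     ]
(array([ 0.46210493, -0.29546465,  0.0818443 ]), np.float64(0.002385144215735478))
blockS [ 0.46492658 -0.29924829  0.038     ]
blockT [ 0.45947811 -0.29178406  0.038     ] 33.96842433922313 34.213581052481445
bow dir S [ 2.54798984e-02  1.60532159e-02 -1.11022302e-16]
```

Request:
servo_tool --pt "0 3 0.3 0 0.5" --pt "0 6 0.6 0 0.5" --pt "0 6.2 0.6 0 0.5" --pt "0 6.2 0.6 0 0.5" --pt "0 6.2 0.6 0 0.5" --pt "0 6.2 0.6 0 0.5" --pt "0 6.2 0.6 0 0.5" --pt "0 6.2 0.6 0 0.5" --pt "0 6.2 0.6 0 0.5" --pt "0 6 0.6 0 0.5"

```text
clock: 21.58
tool_pos: [0.4603, -0.266, 0.2431]
tool_rot: [0.005, -0.706, 0.004, 0.708]
ft_force: [-0.1, 0.4, 0.1]
opening: 0.0432
```

Request:
servo_tool --pt "0 3 0.2 0 0.5" --pt "1 0 0 -0.15 0.5" --pt "1 0 0 -0.15 0.5" --pt "1 0 0 -0.15 0.5" --pt "1 0 0 -0.148 0.5" --pt "0 0 0 0 0.5"

```text
clock: 22.32
tool_pos: [0.4577, -0.2938, 0.2025]
tool_rot: [-0.202, -0.676, -0.205, 0.678]
ft_force: [0.2, 0.3, 1.3]
opening: 0.0426
```

```bash
python3 -c "
from h import *
go([.463,-.293,.12],-56.5)"
```

```text
t 22.32 tcp [ 0.4577 -0.2938  0.2025] yawy -56.58 tool shift cm [ 8.25  0.27 -0.51] x axis [-0.004  0.003 -1.   ]
roll -0.001
F [0.2 0.3 1.3] M [-0.02 -0.01  0.01] open 0.0426 q [-0.08  0.41  0.85  1.61 -0.32  1.27 -0.16]
```

Go to 12 cm, then look.

Request:
servo_tool --pt "2.5 0.15 -0.3 0 0.5" --pt "2.5 0.1 -0.2 0 0.5" --pt "2 0 0 0 0.5" --pt "1.2 0 0 0 0.5" --pt "0 0 0 0 0.5"

```text
clock: 22.95
tool_pos: [0.4639, -0.294, 0.122]
tool_rot: [-0.203, -0.677, -0.204, 0.678]
ft_force: [-0.2, 0.7, 0.3]
opening: 0.0429
```

```bash
python3 -c "
from h import *
go([.463,-.293,.059],-56.5)
show('side','s19.png',(240,250,340,370),5)
show('top','t19.png',(370,180,470,270),7)"
```

```text
t 22.95 tcp [ 0.4639 -0.294   0.122 ] yawy -56.55 tool shift cm [ 6.3  -0.12  0.01] x axis [-0.002  0.001 -1.   ]
roll -0.001
F [-0.2  0.7  0.3] M [0.04 0.03 0.01] open 0.0429 q [-0.04  0.5   0.81  1.71 -0.4   1.1  -0.1 ]
```

View pics/s19.png

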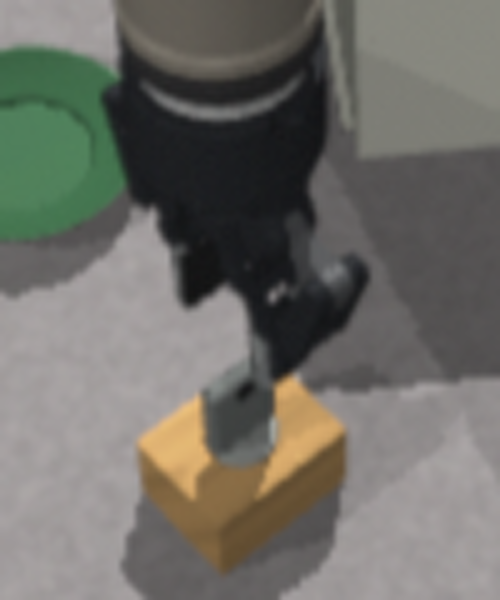

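View pics/t19.png

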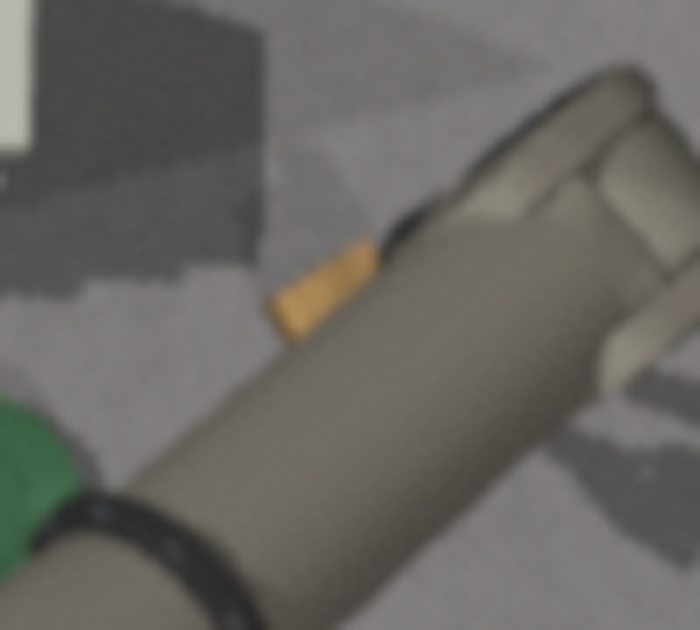

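```bash
python3 -c "
from h import *
S=r.capture('side')
import numpy as np
j=np.array([np.cos(np.radians(-56.5)),np.sin(np.radians(-56.5)),0])
for z in(.113,.117):
  for k in(-.0286,0,.0286):
    print(z,k,(proj(S,np.array([.4639,-.294,z])+k*j)-[240,250])*5)
print((proj(S,[.4639,-.294,.084])-[240,250])*5)"
```

```text
0.113 -0.0286 [192.14003347 281.7022178 ]
0.113 0 [235.72398636 325.87634773]
0.113 0.0286 [280.67866088 371.43976043]
0.117 -0.0286 [191.64729657 275.86696896]
0.117 0 [235.33704057 320.06550006]
0.117 0.0286 [280.40446606 365.65775638]
[238.4703705  367.11938523]
```

Request:
servo_tool --pt "2 0 0 0 0.5" --pt "2 0 0 0 0.5" --pt "1.5 0 0 0 0.5" --pt "0.7 0 0 0 0.5" --pt "0 0 0 0 0.5" --pt "0 0 0 0 0" --pt "0 0 0 0 0" --pt "0 0 0 0 0" --pt "0 0 0 0 0" --pt "0 0 0 0 0"

```text
clock: 24.35
tool_pos: [0.4643, -0.2938, 0.0615]
tool_rot: [0.203, 0.677, 0.204, -0.677]
ft_force: [-1.2, 2.3, 5.4]
opening: 0.0094
```

```bash
python3 -c "
from h import *
go([.463,-.293,.059],-56.5)"
```

```text
t 24.35 tcp [ 0.4643 -0.2938  0.0615] yawy -56.47 tool shift cm [ 0.25 -0.14  0.06] x axis [-0.     0.002 -1.   ]
roll 0.0
F [-1.2  2.3  5.4] M [ 0.6   0.5  -0.02] open 0.0094 q [-0.01  0.58  0.76  1.77 -0.47  0.99 -0.05]
```

Request:
servo_tool --pt "-0.5 0 0 0 0" --pt "-1 0 0 0 0" --pt "-2 0 0 0 0" --pt "-3 0 0 0 0" --pt "-4 0 0 0 0" --pt "-4 0 0 0 0" --pt "-3 0 0 0 0" --pt "-1.5 0 0 -0.1 0" --pt "0 0 0 -0.18 0" --pt "0 0 0 -0.18 0"

```text
clock: 25.6
tool_pos: [0.4648, -0.2953, 0.252]
tool_rot: [0.355, 0.612, 0.353, -0.612]
ft_force: [0.4, 0.3, -1.1]
opening: 0.0092
```

Request:
servo_tool --pt "0 0 0 -0.18 0" --pt "0 0 0 -0.18 0" --pt "0 0 0 -0.18 0" --pt "0 0 0 -0.18 0" --pt "0 0 0 -0.18 0" --pt "0 0 0 -0.18 0" --pt "0 0 0 -0.18 0" --pt "0 0 0 -0.18 0" --pt "0 0 0 -0.18 0" --pt "0 0 0 -0.18 0"

```text
clock: 26.85
tool_pos: [0.4645, -0.2953, 0.2516]
tool_rot: [0.7, 0.102, 0.699, -0.103]
ft_force: [-0.1, -0.6, 0.2]
opening: 0.0095
```

```bash
python3 -c "
from h import *
go([.594,-.063,.25],88.9)"
```

```text
t 26.85 tcp [ 0.4645 -0.2953  0.2516] yawy 73.27 tool shift cm [ 0.14 25.98  5.71] x axis [ 0.001 -0.002 -1.   ]
roll -0.273
F [-0.1 -0.6  0.2] M [-0.02  0.02 -0.01] open 0.0095 q [ 0.21  0.32  0.43  1.51 -0.13  1.34  1.93]
```

Request:
servo_tool --pt "0 2 0.4 0 0" --pt "0 4 0.9 0 0" --pt "0 4.5 1 0 0" --pt "0 4.5 1 0 0" --pt "0 4.5 1 0 0" --pt "0 3.5 0.8 0 0" --pt "0 2 0.4 0 0" --pt "0 0.98 0.2 0 0" --pt "0 0 0 -0.14 0" --pt "0 0 0 -0.133 0"

```text
clock: 28.1
tool_pos: [0.5945, -0.065, 0.251]
tool_rot: [0.707, 0.007, 0.707, -0.009]
ft_force: [-0.9, -0.9, -1.0]
opening: 0.0091
```

Request:
servo_tool --pt "1.5 0 0 0 0" --pt "1.5 0 0 0 0" --pt "0.5 0 0 0 0"

```text
clock: 28.48
tool_pos: [0.5935, -0.063, 0.2135]
tool_rot: [0.706, 0.009, 0.708, -0.009]
ft_force: [-0.9, -0.3, -0.2]
opening: 0.009
```

```bash
python3 -c "
from h import *
go([.594,-.063,.2],88.9)
show('side','s20.png',(280,150,380,260),5)
show('top','t20.png',(310,140,390,210),8)"
```

```text
t 28.48 tcp [ 0.5935 -0.063   0.2135] yawy 88.53 tool shift cm [ 1.34 -0.    0.05] x axis [-0.004  0.    -1.   ]
roll -0.006
F [-0.9 -0.3 -0.2] M [0.05 0.03 0.02] open 0.009 q [-0.1   0.43  0.26  1.43 -0.11  1.3   1.71]
```

View pics/s20.png

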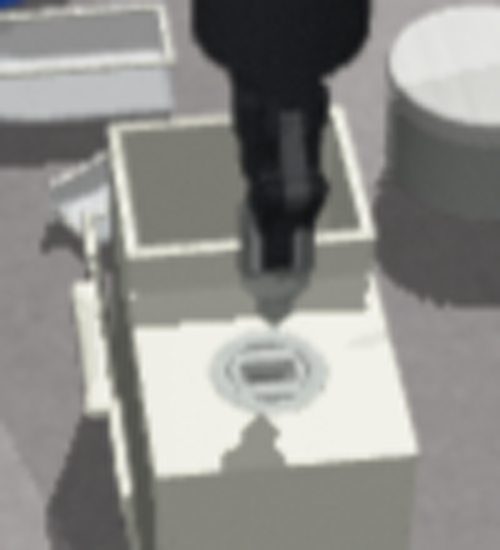

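View pics/t20.png

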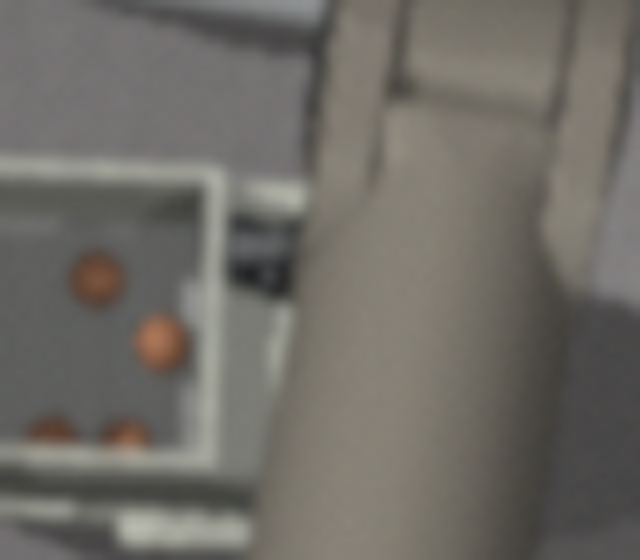

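```bash
python3 -c "
from h import *
S=r.capture('side')
f=lambda u,v:(280+u/5,150+v/5)
print('tip',onz(S,*f(272,324),.160),'lock',onz(S,*f(268,371),.13),onz(S,*f(269,371),.13))
go([.594,-.063,.2],88.9)"
```

```text
tip [ 0.5960824  -0.06665584  0.16      ] lock [ 0.59478755 -0.06723595  0.13      ] [ 0.59525252 -0.06729839  0.13      ]
t 28.62 tcp [ 0.5947 -0.0627  0.2153] yawy 88.61 tool shift cm [ 1.53 -0.03 -0.07] x axis [-0.001 -0.    -1.   ]
roll -0.005
F [ 1.1 -0.3  0.4] M [-0.03 -0.04 -0.01] open 0.0087 q [-0.1   0.43  0.26  1.42 -0.11  1.3   1.71]
```

Request:
servo_tool --pt "1.2 -0.05 -0.1 -0.005 0" --pt "1 0 0 0 0" --pt "0.5 0 0 0 0" --pt "0.3 0 0 0 0" --pt "0.3 0 0 0 0" --pt "0.3 0 0 0 0" --pt "0 0 0 0 0"

```text
clock: 29.5
tool_pos: [0.5938, -0.0631, 0.1796]
tool_rot: [0.707, 0.007, 0.707, -0.007]
ft_force: [0.1, 0.4, -0.5]
opening: 0.0093
```

```bash
python3 -c "
from h import *
go([.594,-.063,.1535],88.9)
show('side','s21.png',(280,150,380,260),5)"
```

```text
t 29.5 tcp [ 0.5938 -0.0631  0.1796] yawy 88.93 tool shift cm [2.61 0.01 0.02] x axis [-0.  0. -1.]
roll 0.0
F [ 0.1  0.4 -0.5] M [ 0.03 -0.09 -0.01] open 0.0093 q [-0.1   0.45  0.26  1.48 -0.12  1.22  1.72]
```

View pics/s21.png

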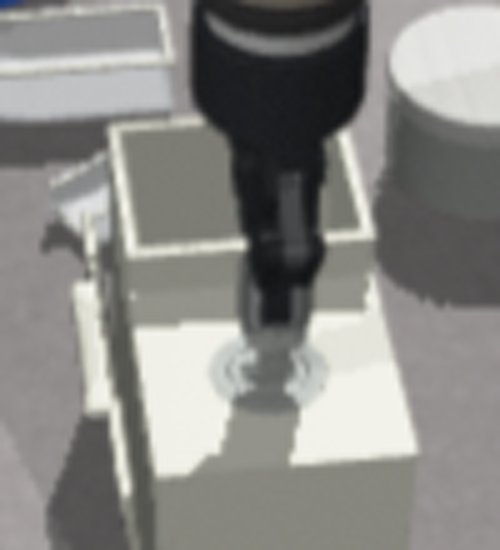

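Request:
servo_tool --pt "0.3 0 0 0 0" --pt "0.3 0 0 0 0" --pt "0.2 0 0 0 0" --pt "0 0 0 0 0"

```text
clock: 30.05
tool_pos: [0.5936, -0.0631, 0.1716]
tool_rot: [0.707, 0.007, 0.707, -0.007]
ft_force: [-0.4, 0.3, 0.1]
opening: 0.0095
```

```bash
python3 -c "
from h import *
go([.594,-.063,.1535],88.9)"
```

```text
t 30.05 tcp [ 0.5936 -0.0631  0.1716] yawy 88.93 tool shift cm [1.81 0.01 0.04] x axis [-0.001  0.    -1.   ]
roll 0.0
F [-0.4  0.3  0.1] M [ 0.01  0.17 -0.01] open 0.0095 q [-0.1   0.46  0.26  1.49 -0.12  1.21  1.72]
```

12 mm in, no force. On into the pins.

Request:
servo_tool --pt "0.25 0 0 0 0" --pt "0.25 0 0 0 0" --pt "0.2 0 0 0 0" --pt "0.1 0 0 0 0" --pt "0 0 0 0 0"

```text
clock: 30.68
tool_pos: [0.593, -0.0635, 0.1665]
tool_rot: [0.707, 0.007, 0.707, -0.007]
ft_force: [-4.8, -0.3, 2.2]
opening: 0.0093
```

```bash
python3 -c "
from h import *
go([.594,-.063,.1535],88.9)"
```

```text
t 30.68 tcp [ 0.593  -0.0635  0.1665] yawy 88.91 tool shift cm [1.3  0.05 0.1 ] x axis [-0.  0. -1.]
roll 0.0
F [-4.8 -0.3  2.2] M [-0.07  1.09 -0.01] open 0.0093 q [-0.1   0.46  0.26  1.5  -0.12  1.2   1.73]
```

Request:
servo_tool --pt "0.15 0 -0.1 0 0" --pt "0.2 0 0 0.03 0" --pt "0.2 0 0 -0.06 0" --pt "0.1 0 0 0.03 0" --pt "0 0 0 0 0"

```text
clock: 31.3
tool_pos: [0.5926, -0.0631, 0.157]
tool_rot: [0.707, 0.007, 0.707, -0.007]
ft_force: [-2.7, 0.9, 1.9]
opening: 0.009
```

```bash
python3 -c "
from h import *
go([.594,-.063,.1535],88.9)"
```

```text
t 31.3 tcp [ 0.5926 -0.0631  0.157 ] yawy 88.84 tool shift cm [0.35 0.01 0.14] x axis [-0.001  0.    -1.   ]
roll -0.001
F [-2.7  0.9  1.9] M [-0.02  0.58 -0.04] open 0.009 q [-0.1   0.47  0.25  1.52 -0.12  1.18  1.73]
```

Past both pins (depth ≈26.5 mm).

Request:
servo_tool --pt "0.2 0 -0.05 0 0" --pt "0.2 0 0 0.03 0" --pt "0.15 0 0 -0.06 0" --pt "0 0 0 0.03 0" --pt "0 0 0 0 0"

```text
clock: 31.92
tool_pos: [0.5926, -0.0636, 0.1534]
tool_rot: [0.707, 0.007, 0.707, -0.007]
ft_force: [-4.9, 0.3, 9.3]
opening: 0.0092
```

```bash
python3 -c "
from h import *
go([.594,-.063,.1535],88.9)
show('side','s22.png',(280,150,380,260),5)"
```

```text
t 31.93 tcp [ 0.5926 -0.0636  0.1534] yawy 88.83 tool shift cm [-0.01  0.06  0.14] x axis [ 0.001 -0.    -1.   ]
roll -0.001
F [-4.9  0.3  9.3] M [ 0.07  1.13 -0.  ] open 0.0092 q [-0.1   0.47  0.25  1.52 -0.12  1.16  1.73]
```

View pics/s22.png

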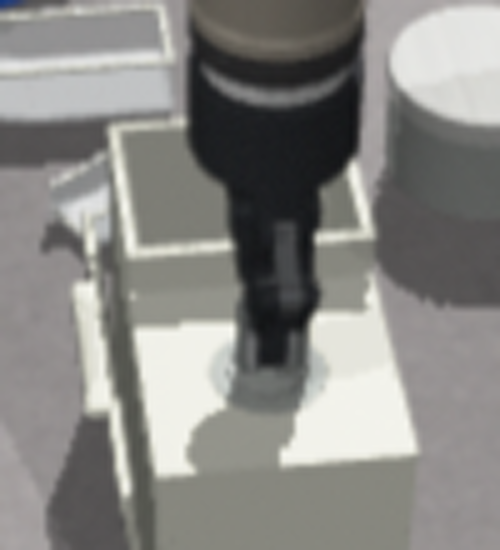

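Request:
servo_tool --pt "-0.1 0 -0.1 0 0" --pt "0 0 0 0.15 0" --pt "0 0 0 0.17 0" --pt "0 0 0 0.17 0" --pt "0 0 0 0.17 0" --pt "0 0 0 0.17 0" --pt "0 0 0 0.17 0" --pt "0 0 0 0.17 0" --pt "0 0 0 0.17 0" --pt "0 0 0 0 0"

```text
clock: 33.22
tool_pos: [0.5935, -0.0623, 0.1534]
tool_rot: [0.552, 0.445, 0.549, -0.443]
ft_force: [0.8, 1.0, 3.2]
opening: 0.0088
```

```bash
python3 -c "
from h import *
go([.594,-.063,.1535],-8.5)
show('top','t23.png',(290,140,390,220),8)"
```

```text
t 33.23 tcp [ 0.5935 -0.0623  0.1534] yawy 12.3 tool shift cm [-0.01  0.04  0.08] x axis [ 0.004 -0.    -1.   ]
roll 0.363
F [0.8 1.  3.2] M [ 0.27 -0.37  0.09] open 0.0088 q [-0.3   0.5   0.54  1.53 -0.27  1.18  0.51]
```

View pics/t23.png

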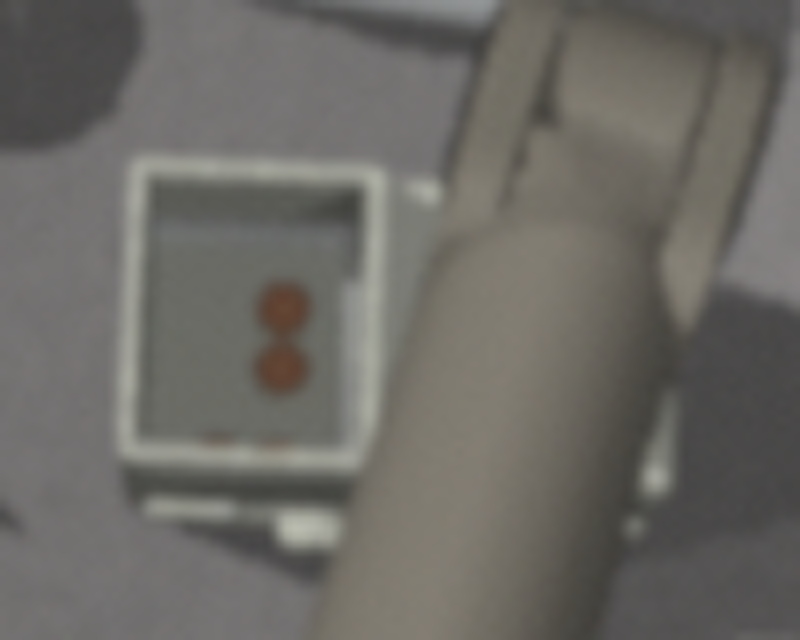

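Request:
servo_tool --pt "0.05 0 0 0.13 0" --pt "0 0 0 0.13 0" --pt "0 0 0 0.1 0" --pt "0 0 0 0 0" --pt "0 0 0 0 0"

```text
clock: 33.9
tool_pos: [0.5938, -0.0624, 0.1534]
tool_rot: [0.464, 0.536, 0.462, -0.533]
ft_force: [3.2, 2.1, 5.0]
opening: 0.0092
```

```bash
python3 -c "
from h import *
go([.594,-.063,.1535],-8.5)
show('top','t24.png',(290,140,390,220),8)
show('side','s24.png',(260,120,380,240),5)"
```

```text
t 33.9 tcp [ 0.5938 -0.0624  0.1534] yawy -8.25 tool shift cm [-0.01  0.02  0.06] x axis [ 0.006  0.    -1.   ]
roll 0.004
F [3.2 2.1 5. ] M [ 0.42 -0.97  0.12] open 0.0092 q [-0.35  0.52  0.62  1.53 -0.32  1.19  0.19]
```

View pics/t24.png

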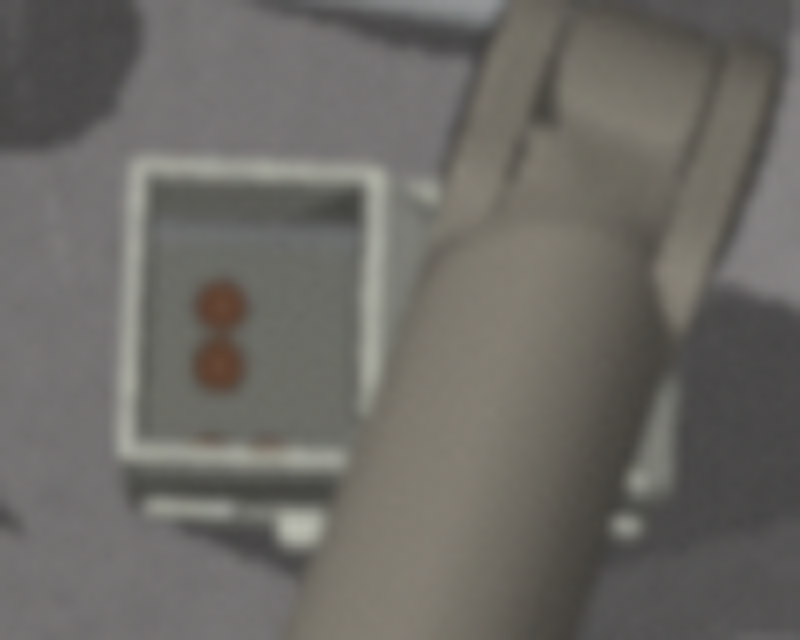

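View pics/s24.png

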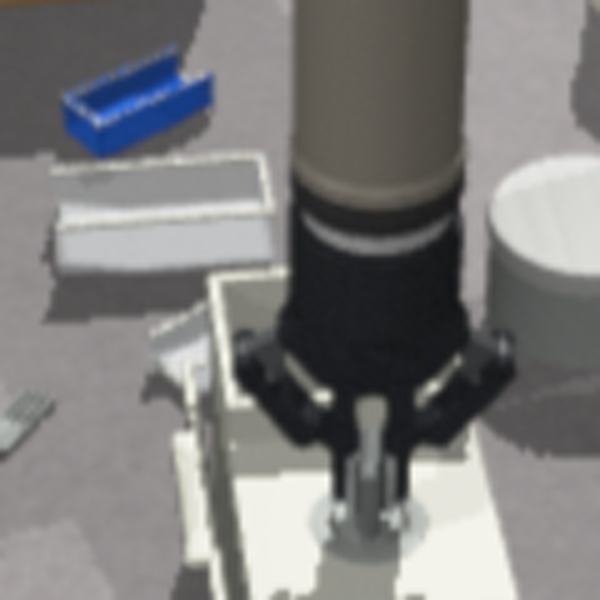

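Request:
servo_tool --pt "0 0 0 0.05 0" --pt "0 0 0 0 0" --pt "0 0 0 0 0" --pt "0 0 0 0 0" --pt "0 0 0 0 0" --pt "0 0 0 0 0" --pt "0 0 0 0 0" --pt "0 0 0 0 0" --pt "0 0 0 0 0" --pt "0 0 0 0 0"

```text
clock: 35.25
tool_pos: [0.5939, -0.0625, 0.1534]
tool_rot: [0.45, 0.548, 0.448, -0.544]
ft_force: [3.7, 1.3, 5.5]
opening: 0.0088
```

```bash
python3 -c "
from h import *
go([.594,-.063,.1535],-8.5)
T=show('top','t25.png',(290,140,390,220),8)
f=lambda u,v:(290+u/8,140+v/8)
h=cv2.cvtColor(T['color'],cv2.COLOR_RGB2HSV)
m=((h[...,0]<15)&(h[...,1]>90)).astype('uint8');m[:, :300]=0;m[:,345:]=0;m[:150]=0;m[215:]=0
n,l,st,c=cv2.connectedComponentsWithStats(m)
for i in range(1,n): print(c[i],st[i]); print([onz(T,*c[i],z).round(3) for z in(.084,.018)])
show('top','full.png',(0,0,640,400),1);show('side','fullS.png',(0,0,640,400),1)"
```

```text
t 35.25 tcp [ 0.5939 -0.0625  0.1534] yawy -11.11 tool shift cm [-0.01  0.02  0.05] x axis [ 0.006  0.    -1.   ]
roll -0.045
F [3.7 1.3 5.5] M [ 0.36 -1.04  0.18] open 0.0088 q [-0.35  0.52  0.63  1.53 -0.32  1.19  0.14]
[317.15789474 177.84210526] [315 176   5   5  19]
[array([0.609, 0.061, 0.084]), array([0.621, 0.061, 0.018])]
[316.9  185.05] [315 183   5   5  20]
[array([0.585, 0.061, 0.084]), array([0.596, 0.061, 0.018])]
```

View pics/t25.png

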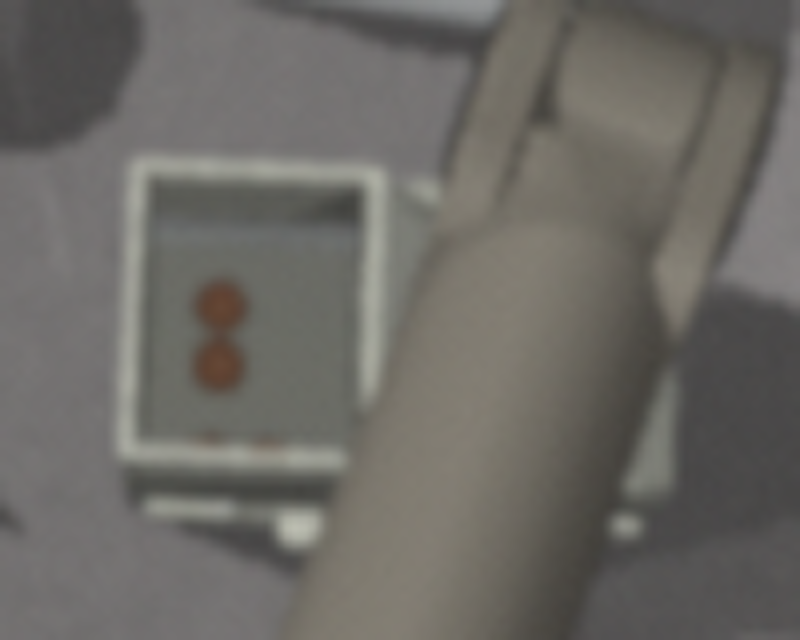

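View pics/fullS.png

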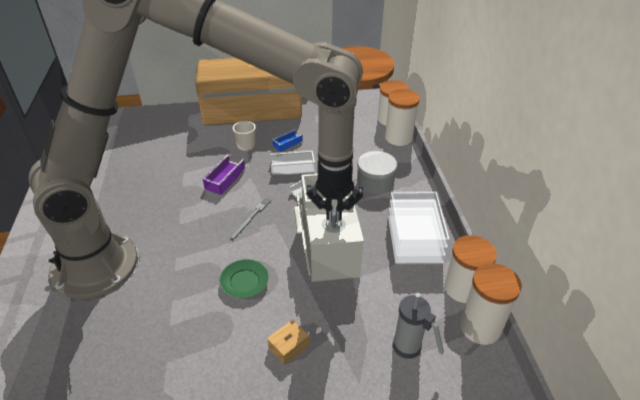

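```bash
python3 -c "
from h import *
go([.594,-.063,.1535]); print(r.finish_job())"
```

```text
t 35.4 tcp [ 0.5939 -0.0624  0.1534] yawy -11.11 tool shift cm [-0.01  0.02  0.05] x axis [ 0.006  0.    -1.   ]
F [4.8 2.2 4.5] M [ 0.36 -1.01  0.15] open 0.0092 q [-0.35  0.52  0.63  1.53 -0.32  1.19  0.14]
the job is handed in; nothing more can be done
None
```

I finished the job and handed it in at about 35 s; no verdict was reported.

- **Sweets:** The tool cannot tilt, so I pressed the gripped tray's back end onto the hopper rim until it pivoted in the pads and poured. All four sweets showed in the hopper afterwards.
- **Tray:** I pressed its nose on the ledge to level it, then released it. The side view shows it standing flat and empty, about 2 cm from where it started.
- **Key:** It passed both pins at 5 N or less with a small rock. The collar was seated at tool height 0.1534 m, against 0.1535 m expected, with a push of about 9 N.
- **Turn:** I turned the gripper about 100° clockwise. Less the play, that puts the core at about a quarter turn or near its stop. The arm still grips the key and holds it turned, at about 0.15–0.18 Nm and 5 N down.

**Last checks:** Two sweets are clearly in view below the hopper and had moved when the shutter opened. The other two show only as slivers behind the front wall. That fits them lying on the bin floor, but I couldn't see them fully. The core angle was not measured directly. In the last side view the other things are where they were; part of the ledge behind the arm was hidden. The two cameras differed by 3 to 5 mm in the early measurements, and I corrected for this using the known gripper position.

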